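# Put the art-room brushes and pastels away in the drawer

### The arm

A 7-joint arm with a two-finger parallel gripper is mounted at the origin on the work surface. World frame = base frame: x ahead of the robot, y to its left, z up, the work surface at z = 0. Lengths are in m, angles in rad, forces in N, time in s.
With the tool pointing down it reaches from about 0.425 to 0.925 m from the base axis. Payload 6.8 kg.
Tool frame: the origin (TCP) lies at the very end of the fingers, on their centre line; the grasp point (between the pads) lies 19 mm behind it; z points along the fingers, x is the direction in which the jaws open and shut, and the axes are right-handed (so a half turn about z gives the same grasp; the last joint's range is limited). The gripper opens to 85 mm and grips with 20 to 120 N. Pads are 22 mm wide; open, the fingers measure 114 mm over their backs; the gripper's body (76 mm by 85 mm) begins 54 mm behind the grasp point. The pads swing forward as they close: fully open they stand 13 mm farther back than shut.
Start: joints at [1.169, 0.477, 0.022, 1.555, -0.011, 1.109, -0.083], TCP at [0.195, -0.646, 0.231] pointing down, gripper open.
Joint ranges: [-2.96, 2.96], [-0.34, 2.1], [-1.41, 1.46], [0.24, 2.44], [-1.37, 4.51], [0.17, 1.92], [-2.96, 2.96]. Speed limits (rad/s): [2.39, 2.39, 3.14, 3.14, 3.14, 3.14, 3.14].

### API

Orientations are given as a rotation vector (axis times angle).
In Python, from bench import get_obs, imaging, hand_in gives the robot as it stands.
- The arm moves only by the tool send_rows, never from a script. Its argument "motion" is a list of rows, each an object with "dp": the shift along the world's x, y, z in m, a list of three; "rot": the turn, a rotation vector about the world's x, y, z in rad, a list of three; "grip": the finger opening in m, from 0 to 0.0854. In form: [{"dp": [dx, dy, dz], "rot": [ax, ay, az], "grip": grip}, ...]. A call has 1 to 20 rows; each row shifts and turns the pose as measured when the row begins; what a row does not reach is not made up. A row lasts 1/8 s, in which the tool goes at most 62.5 mm and 10.7 degrees, less where a joint would pass 70% of its speed; a pose out of reach is approached as far as the arm can. A call is refused whole if a number of a shift passes 0.0625 or a number of a turn 0.188, either way. A call with a gripper value outside its range is refused whole. The fingers move at their own pace and stop on an object; "grip_force" is the grip in N (left out, the last holds). Time passes only in rows, so rows that do not move let the fingers close. It gives the time, the measured TCP pose, the force and the opening at its end, in the units of the state.
- get_obs(): the state, without advancing time (a new reading comes with each control period).
- imaging.grab_frame(name): name is "scene" or "top"; returns a dict with "img" (384x512x3 uint8, red, green, blue), "fx", "fy", "cx", "cy" (pixels), "R" (3x3) and "t" (3): a world point X has camera coordinates R X + t. Camera axes: x right, y down, z forward; pixel columns grow to the right and rows downward; lengths in m; the calibration is good to about 2 mm. A picture is of the moment at which its call begins. There is no depth.
- hand_in(): hands the job in, once; it reports no verdict.
The state is a dict: "clock": time; "joints": joint angles; "qvel": joint speeds; "tau": joint torques, N m; "tcp_pos": TCP position; "orientation": TCP orientation; "contact_force": force on the tool from outside, world axes, zero at the start; "moment": the same for the moment, N m; "grip_width": finger opening in m.
Only numpy, scipy, OpenCV 4.12 (cv2) and the standard library are available. Lean on these libraries where they do the work, as an engineer would, in place of code of your own. Each camera call takes 0.05 s, during which the arm holds its last target. There are 200 camera calls.

### The job

Pull the drawer out to its stop, then slide the orange divider to the left until the right-hand compartment is long enough for a brush to lie straight across it and the left one still takes the length of a pastel box. Then put every paint brush flat in the right compartment and every pastel box flat in the left one, and push the drawer fully shut. Leave the stapler, the drinking bottle and the roll of tape alone.

Things in the scene. Friction and masses are not known exactly. Their poses are not given: they have to be found in the camera images.
- drawer (a joint): how far the upper drawer (with the handle; the lower front is fixed) of the fixed wooden desktop unit (352 wide, 220 deep, 119 mm high, white fronts facing the robot, place and yaw vary) is pulled out, in m: 0 shut, 0.190 at its stop (the inside is then well clear of the unit's top). Starts shut or up to 20 mm ajar. About 2 N of friction; stays where it is left.
- drawer_handle (a point): middle of the drawer's dark steel bar handle: level bar 12 mm thick and 120 mm long along y, its axis 40 mm in front of the white drawer front and 28 mm below the top of the unit. Carried by the drawer; x points into the unit (push to shut, pull along -x to open), y along the bar to the left as seen from the robot, z up.
- drawer_floor (a point): centre of the drawer's inner floor; moves with the drawer. x points into the unit, y to the left as seen from the robot, z up. Inside, the drawer is 168 mm (x) by 310 mm (y), walls 34 mm high above the floor; the floor is 73 mm above the table.
- divider_top (a point): middle of the top edge of the orange divider inside the drawer: an upright plate 10 mm thick (y), 164 mm long (x) and 32 mm high above the drawer floor, parting the drawer into a right (-y) and a left (+y) compartment. Axes as for the drawer floor. It can be gripped across its thickness from above.
- divider (a joint): position of the orange divider along the drawer, in m, growing to the left (+y), 0 to 0.19. The right compartment is 80 mm + this value wide, the left one 220 mm - this value. Starts between 0 and 0.05, so that the right one is too narrow for a brush. Slides with about 2 N of friction and stays where it is left.
- brush1: paint brush lying on the table: wooden handle with a red end, steel ferrule, tan bristle. 170 mm long in all; the handle is 110 x 20 mm and 16 mm thick, the head 60 x 28 mm and 14 mm thick. Origin: underside, half way along its length, where the handle is 20 mm wide (close to the centre of mass); x along the brush towards the bristle, z up. About 60 g. Two or three of the three brushes are there.
- brush2: paint brush lying on the table: wooden handle with a green end, steel ferrule, tan bristle. 170 mm long in all; the handle is 110 x 20 mm and 16 mm thick, the head 60 x 28 mm and 14 mm thick. Origin: underside, half way along its length, where the handle is 20 mm wide (close to the centre of mass); x along the brush towards the bristle, z up. About 60 g. Two or three of the three brushes are there.
- brush3: paint brush lying on the table: wooden handle with a blue end, steel ferrule, tan bristle. 170 mm long in all; the handle is 110 x 20 mm and 16 mm thick, the head 60 x 28 mm and 14 mm thick. Origin: underside, half way along its length, where the handle is 20 mm wide (close to the centre of mass); x along the brush towards the bristle, z up. About 60 g. Two or three of the three brushes are there.
- box1: closed flat card box of pastels with a red sleeve and white ends, 84 x 30 x 20 mm. Origin: centre of its underside; x along its length, z up. About 80 g. Two or three of the three boxes are there.
- box2: closed flat card box of pastels with a yellow sleeve and white ends, 84 x 30 x 20 mm. Origin: centre of its underside; x along its length, z up. About 80 g. Two or three of the three boxes are there.
- box3: closed flat card box of pastels with a green sleeve and white ends, 84 x 30 x 20 mm. Origin: centre of its underside; x along its length, z up. About 80 g. Two or three of the three boxes are there.
- stapler: black stapler 130 x 34 x 51 mm standing on the table; origin: centre of its underside. To be left alone.
- flask: blue drinking bottle with a black cap, 68 mm across, 190 mm high, standing on the table; origin: centre of its underside. To be left alone.
- tape: roll of tan tape, 96 mm across, 24 mm high, lying flat on the table; origin: centre of its underside. To be left alone.
Mind the look-alikes: they are no part of the job. What is shaped like the brush2 but white is not meant. Leave any black look-alike of the brush3 alone.

How it is judged:
On the way, in this order (a step that is already met when the one before it is completed fails the run):
1. the drawer is pulled out to its stop (value of joint drawer above 0.183 m), for 0.1 s.
2. the divider stands so that a brush fits on the right and a box on the left (value of joint divider between 0.09 and 0.137 m), for 0.2 s.
3. every brush lies flat in the right compartment and every pastel box in the left one, with the drawer still open (all of step 2 and x of brush1 in the frame of drawer_floor between -0.084 and 0.084 m and z of brush1 in the frame of drawer_floor between -0.006 and 0.03 m and y of each of brush1, brush2, brush3 in the frame of drawer_floor above -0.155 m and y of each of brush1, brush2, brush3 in the frame of divider_top below -0.005 m and angle between brush1's own x axis and vertical between 1.3 and 1.84 rad and linear speed of each of brush1, brush2, brush3, box1, box2, box3 below 0.03 m/s and x of brush2 in the frame of drawer_floor between -0.084 and 0.084 m and z of brush2 in the frame of drawer_floor between -0.006 and 0.03 m and angle between brush2's own x axis and vertical between 1.3 and 1.84 rad and x of brush3 in the frame of drawer_floor between -0.084 and 0.084 m and z of brush3 in the frame of drawer_floor between -0.006 and 0.03 m and angle between brush3's own x axis and vertical between 1.3 and 1.84 rad and x of box1 in the frame of drawer_floor between -0.084 and 0.084 m and z of box1 in the frame of drawer_floor between -0.006 and 0.03 m and y of each of box1, box2, box3 in the frame of drawer_floor below 0.155 m and y of each of box1, box2, box3 in the frame of divider_top above 0.005 m and angle between box1's own x axis and vertical between 1.3 and 1.84 rad and x of box2 in the frame of drawer_floor between -0.084 and 0.084 m and z of box2 in the frame of drawer_floor between -0.006 and 0.03 m and angle between box2's own x axis and vertical between 1.3 and 1.84 rad and x of box3 in the frame of drawer_floor between -0.084 and 0.084 m and z of box3 in the frame of drawer_floor between -0.006 and 0.03 m and angle between box3's own x axis and vertical between 1.3 and 1.84 rad and value of joint drawer above 0.1 m), for 0.2 s.
At the end, for the whole second after the job is handed in: The drawer is shut to within 6 mm; the divider leaves the right compartment 170 mm or more and the left one 83 mm or more; every brush present lies level (within about 15 degrees) on the drawer floor right of the divider, every box present likewise left of it, all at rest (all of step 2 and x of brush1 in the frame of drawer_floor between -0.084 and 0.084 m and z of brush1 in the frame of drawer_floor between -0.006 and 0.03 m and y of each of brush1, brush2, brush3 in the frame of drawer_floor above -0.155 m and y of each of brush1, brush2, brush3 in the frame of divider_top below -0.005 m and angle between brush1's own x axis and vertical between 1.3 and 1.84 rad and linear speed of each of brush1, brush2, brush3, box1, box2, box3 below 0.03 m/s and x of brush2 in the frame of drawer_floor between -0.084 and 0.084 m and z of brush2 in the frame of drawer_floor between -0.006 and 0.03 m and angle between brush2's own x axis and vertical between 1.3 and 1.84 rad and x of brush3 in the frame of drawer_floor between -0.084 and 0.084 m and z of brush3 in the frame of drawer_floor between -0.006 and 0.03 m and angle between brush3's own x axis and vertical between 1.3 and 1.84 rad and x of box1 in the frame of drawer_floor between -0.084 and 0.084 m and z of box1 in the frame of drawer_floor between -0.006 and 0.03 m and y of each of box1, box2, box3 in the frame of drawer_floor below 0.155 m and y of each of box1, box2, box3 in the frame of divider_top above 0.005 m and angle between box1's own x axis and vertical between 1.3 and 1.84 rad and x of box2 in the frame of drawer_floor between -0.084 and 0.084 m and z of box2 in the frame of drawer_floor between -0.006 and 0.03 m and angle between box2's own x axis and vertical between 1.3 and 1.84 rad and x of box3 in the frame of drawer_floor between -0.084 and 0.084 m and z of box3 in the frame of drawer_floor between -0.006 and 0.03 m and angle between box3's own x axis and vertical between 1.3 and 1.84 rad and value of joint drawer below 0.006 m and velocity of joint drawer below 0.01 m/s); the robot touches nothing.
It fails at once if the stapler is moved more than 40 mm (distance of stapler from where it was at the start of the episode above 0.04 m).
It fails at once if the drinking bottle is moved more than 40 mm (distance of flask from where it was at the start of the episode above 0.04 m).
It fails at once if the roll of tape is moved more than 40 mm (distance of tape from where it was at the start of the episode above 0.04 m).
Of brush1, brush2, brush3 only 2 to 3 are there at a start; the rules pass over those that are not, and their reading is None.
Of box1, box2, box3 only 2 to 3 are there at a start; the rules pass over those that are not, and their reading is None.
At some moment in a run one of brush1, brush2, brush3, box1, box2, box3 may be knocked a few centimetres aside while the robot is not near it.
Once in a run the grip may slacken for a moment while it holds something.
It also fails if it takes over 208 s, if anything falls off the work surface, if the arm or the gripper's body presses on something with over 40 N, if the wrist force passes 120 N, or if a joint passes its speed limit or range.

## Working session

There is one attempt and no reset: what is moved stays moved. The work goes in short steps, Python scripts to look and compute and a tool call to move; the robot and the scene stay as the last step left them, time stands still between calls to the robot, and variables do not carry over. Pictures are saved under pics/ and viewed, about 12 in all and at most 16, crops included, and the job is handed in when it is done.

Besides the shell and the picture viewer there is one more tool, called after ">>>" by a JSON object that holds its "name" and its "arguments". send_rows: Moves the arm, as the interface text tells. Its arguments: {"type":"object","properties":{"motion":{"type":"array","items":{"type":"object","properties":{"dp":{"type":"array","items":{"type":"number"}},"rot":{"type":"array","items":{"type":"number"}},"grip":{"type":"number"}}}},"grip_force":{"type":"number"}},"required":["motion"]}

```bash
mkdir -p pics; ls; cat > h.py <<'E'
import numpy as np, cv2
from bench import get_obs, imaging, hand_in
def grab(n,save=None):
    f=imaging.grab_frame(n)
    if save: cv2.imwrite('pics/'+save,f['img'][...,::-1])
    return f
def ray(f,u,v,z):
    R=np.array(f['R']);t=np.array(f['t']);c=-R.T@t
    d=R.T@np.array([(u-f['cx'])/f['fx'],(v-f['cy'])/f['fy'],1])
    return c+d*(z-c[2])/d[2]
def proj(f,X):
    p=np.array(f['R'])@np.array(X)+np.array(f['t'])
    return np.array([f['fx']*p[0]/p[2]+f['cx'],f['fy']*p[1]/p[2]+f['cy']])
E
python3 - <<'E'
from h import *
o=get_obs(); print({k:np.round(v,3) for k,v in o.items()})
for n in('top','scene'):
    f=grab(n,n+'0.png'); print(n,f['fx'],np.round(-np.array(f['R']).T@f['t'],3),np.round(f['R'],3).tolist())
    cv2.imwrite(f'pics/{n}0b.png',cv2.resize(f['img'][...,::-1],(800,600),interpolation=cv2.INTER_CUBIC))
E
```

```text
pics
{'clock': np.float64(0.0), 'joints': array([ 1.169,  0.478,  0.022,  1.556, -0.011,  1.109, -0.083]), 'qvel': array([ 0.   ,  0.   ,  0.   , -0.002,  0.001,  0.001,  0.002]), 'tau': array([ 1.0000e-03, -5.9646e+01,  1.6080e+00, -2.8121e+01,  1.2000e-02,
        9.0000e-03,  0.0000e+00]), 'tcp_pos': array([ 0.195, -0.646,  0.23 ]), 'orientation': array([-2.522e+00,  1.872e+00,  2.000e-03]), 'contact_force': array([0.026, 0.538, 0.447]), 'moment': array([-0.03 ,  0.024, -0.041]), 'grip_width': np.float64(0.085)}
top 360.09952514250824 [0.311 0.008 1.133] [[0.164, -0.986, 0.004], [-0.965, -0.161, -0.206], [0.204, 0.03, -0.979]]
scene 417.3773358898155 [ 0.889 -0.624  0.951] [[0.856, 0.517, 0.01], [0.397, -0.644, -0.654], [-0.332, 0.564, -0.756]]
```

View pics/top0b.png

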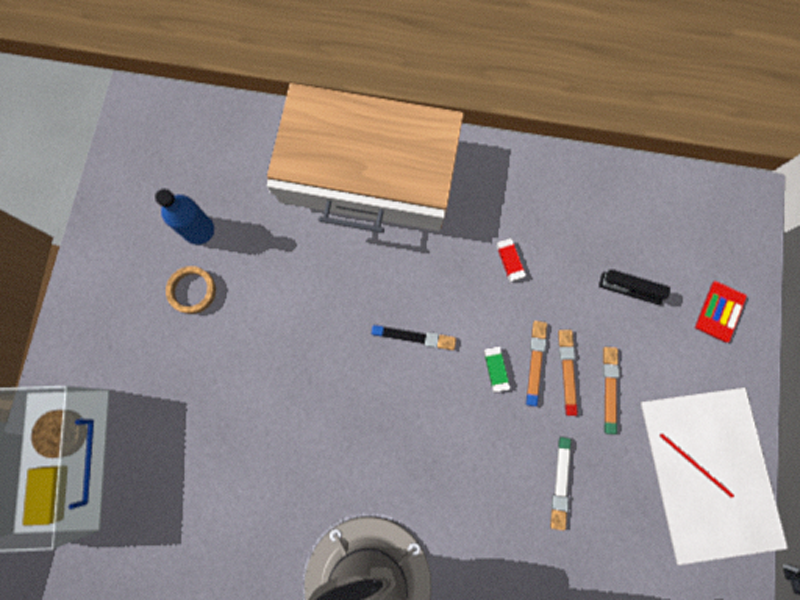

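View pics/scene0b.png

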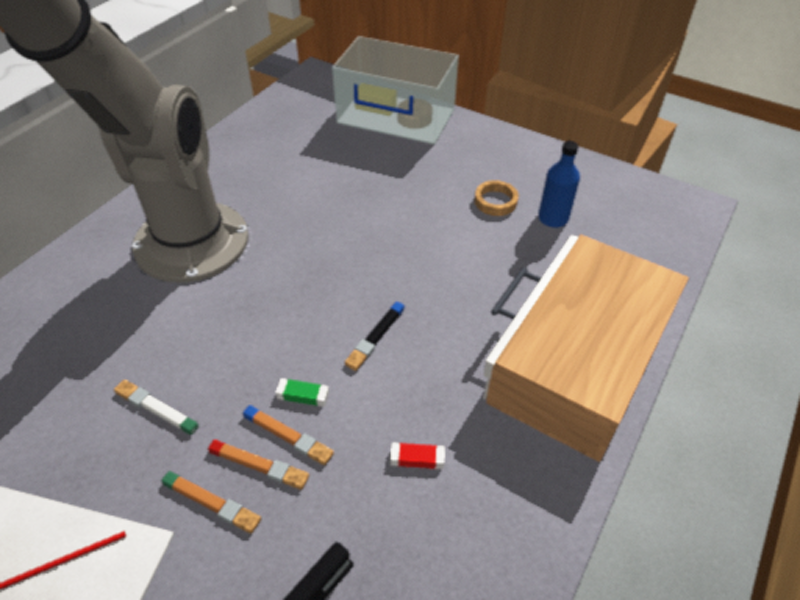

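```bash
cat > m.py <<'E'
from h import *
def blobs(f,lo,hi,amin=25):
    hsv=cv2.cvtColor(f['img'],cv2.COLOR_RGB2HSV)
    m=cv2.inRange(hsv,np.array(lo),np.array(hi))
    n,l,s,c=cv2.connectedComponentsWithStats(m)
    return [(np.argwhere(l==i)[:,::-1].astype(float),s[i]) for i in range(1,n) if s[i][4]>=amin]
def desc(f,pts,z):
    P=np.array([ray(f,u,v,z)[:2] for u,v in pts])
    r=cv2.minAreaRect((P*1000).astype(np.float32))
    c=P.mean(0);w,V=np.linalg.eigh(np.cov((P-c).T));a=V[:,1]
    q=(P-c)@a
    return c,a,q.min(),q.max(),np.round(r[1])
C={'red':((0,190,90),(6,255,255)),'green':((50,120,50),(85,255,255)),'blue':((105,170,60),(125,255,255)),'yellow':((22,150,100),(32,255,255)),'handle':((7,120,120),(18,255,255))}
E
python3 - <<'E'
from m import *
for n in('top','scene'):
    f=grab(n)
    for k,(lo,hi) in C.items():
        for p,s in blobs(f,lo,hi):
            if s[4]>3000: continue
            c,a,q0,q1,wh=desc(f,p,0.02 if k!='handle' else .016)
            print(n,k,'px',p.mean(0).round(),'A',s[4],'c',c.round(3),'ang',np.degrees(np.arctan2(a[1],a[0])).round(1),'len',(q1-q0).round(3),wh)
f=grab('top');im=f['img'][...,::-1]
cv2.imwrite('pics/c1.png',cv2.resize(im[40:160,150:320],None,fx=4.5,fy=4.5,interpolation=cv2.INTER_CUBIC))
E
```

```text
top red px [326. 166.] A 163 c [ 0.653 -0.183] ang -154.5 len 0.055 [55. 32.]
top red px [460. 200.] A 379 c [ 0.612 -0.61 ] ang 163.9 len 0.107 [ 70. 107.]
top red px [365. 262.] A 41 c [ 0.373 -0.336] ang 170.3 len 0.022 [19. 15.]
top red px [446. 298.] A 70 c [ 0.307 -0.584] ang 57.3 len 0.165 [165.   4.]
top green px [455. 196.] A 44 c [ 0.624 -0.595] ang 163.1 len 0.047 [ 9. 47.]
top green px [318. 236.] A 190 c [ 0.426 -0.183] ang -158.9 len 0.055 [55. 32.]
top green px [390. 274.] A 28 c [ 0.35  -0.414] ang 92.8 len 0.016 [15. 15.]
top green px [362. 283.] A 28 c [ 0.309 -0.331] ang 100.7 len 0.019 [14. 18.]
top blue px [120. 141.] A 521 c [0.626 0.489] ang 59.2 len 0.12 [118.  66.]
top blue px [460. 197.] A 37 c [ 0.62  -0.611] ang 162.7 len 0.045 [ 8. 45.]
top blue px [241. 211.] A 33 c [0.464 0.061] ang 91.8 len 0.021 [19. 16.]
top blue px [340. 256.] A 32 c [ 0.378 -0.259] ang 81.7 len 0.018 [15. 15.]
top blue px [ 55. 295.] A 159 c [0.127 0.564] ang -168.4 len 0.157 [157.  30.]
top yellow px [465. 200.] A 55 c [ 0.615 -0.625] ang 162.5 len 0.049 [11. 49.]
top yellow px [ 
[... 5273 characters left out ...]
0.172 -0.337] ang 179.7 len 0.028 [28. 24.]
scene handle px [177. 273.] A 207 c [ 0.437 -0.261] ang -180.0 len 0.086 [86. 18.]
scene handle px [205. 289.] A 119 c [ 0.525 -0.262] ang -179.7 len 0.033 [33. 24.]
scene handle px [157. 292.] A 239 c [ 0.429 -0.33 ] ang -170.0 len 0.088 [88. 18.]
scene handle px [509. 309.] A 101 c [1.179 0.078] ang 91.8 len 0.094 [ 9. 94.]
scene handle px [189. 305.] A 132 c [ 0.517 -0.316] ang -170.7 len 0.033 [33. 26.]
scene handle px [127. 316.] A 264 c [ 0.409 -0.413] ang -175.1 len 0.087 [87. 18.]
scene handle px [157. 332.] A 151 c [ 0.497 -0.407] ang -177.1 len 0.034 [34. 24.]
scene handle px [495. 370.] A 53 c [ 1.18  -0.089] ang 88.9 len 0.066 [66.  5.]
```

View pics/c1.png

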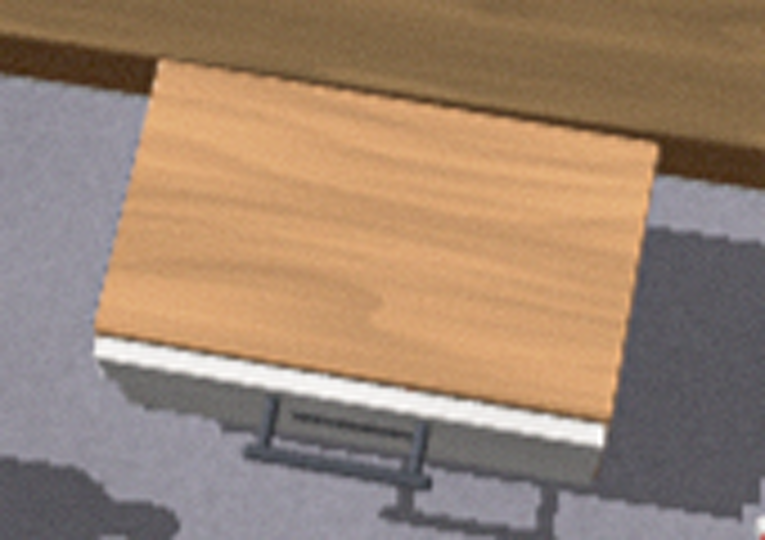

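```bash
python3 - <<'E'
from m import *
f=grab('top')
def c(u,v): return u/4.5+150-.4,v/4.5+40-.4
for n,u,v,z in[('BL',158,60,.119),('BR',658,147,.119),('FR',610,420,.119),('FL',95,332,.119),('wL',95,352,.119),('wR',605,445,.119),('hL',247,452,.091),('hR',430,483,.091)]:
    print(n,ray(f,*c(u,v),z).round(4))
g=grab('scene')
for n,u,v,z in[('BL',581,238,.119),('BR',687,279,.119),('FR',604,457,.119),('hL',526,270,.091),('hR',495,310,.091)]:
    print('s',n,ray(g,u*.64-.2,v*.64-.2,z).round(4))
from scipy.spatial.transform import Rotation as Ro
print(Ro.from_rotvec(get_obs()['orientation']).as_matrix().round(3))
E
```

```text
BL [0.9116 0.3153 0.119 ]
BR [ 0.9039 -0.036   0.119 ]
FR [ 0.7027 -0.0322  0.119 ]
FL [0.7071 0.3161 0.119 ]
wL [0.6932 0.3131 0.119 ]
wR [ 0.685  -0.0315  0.119 ]
hL [0.6503 0.2053 0.091 ]
hR [0.6492 0.0797 0.091 ]
s BL [0.7179 0.3082 0.119 ]
s BR [0.9151 0.3074 0.119 ]
s FR [ 0.9094 -0.0991  0.119 ]
s hL [0.6573 0.2056 0.091 ]
s hR [0.6512 0.0889 0.091 ]
[[ 0.29  -0.957 -0.   ]
 [-0.957 -0.29   0.   ]
 [-0.     0.    -1.   ]]
```

>>> {"name": "send_rows", "arguments": {"motion": [{"dp":[0.0286,0.0493,0],"rot":[0,0,0.0784],"grip":0.035},{"dp":[0.0286,0.0493,0],"rot":[0,0,0.0784],"grip":0.035},{"dp":[0.0286,0.0493,0],"rot":[0,0,0.0784],"grip":0.035},{"dp":[0.0286,0.0493,0],"rot":[0,0,0.0784],"grip":0.035},{"dp":[0.0286,0.0493,0],"rot":[0,0,0.0784],"grip":0.035},{"dp":[0.0286,0.0493,0],"rot":[0,0,0.0784],"grip":0.035},{"dp":[0.0286,0.0493,0],"rot":[0,0,0.0784],"grip":0.035},{"dp":[0.0286,0.0493,0],"rot":[0,0,0.0784],"grip":0.035},{"dp":[0.0286,0.0493,0],"rot":[0,0,0.0784],"grip":0.035},{"dp":[0.0286,0.0493,0],"rot":[0,0,0.0784],"grip":0.035},{"dp":[0.0286,0.0493,0],"rot":[0,0,0.0784],"grip":0.035},{"dp":[0.0286,0.0493,0],"rot":[0,0,0.0784],"grip":0.035},{"dp":[0.0286,0.0493,0],"rot":[0,0,0.0784],"grip":0.035},{"dp":[0.0286,0.0493,0],"rot":[0,0,0.0784],"grip":0.035},{"dp":[0.0286,0.0493,0],"rot":[0,0,0.0784],"grip":0.035},{"dp":[0.0286,0.0493,0],"rot":[0,0,0.0784],"grip":0.035}], "grip_force": 50}}

```text
clock: 2.35
tcp_pos: [0.6618, 0.1624, 0.2342]
orientation: [3.138, 0.008, 0.018]
contact_force: [-0.2, 0.7, 1.0]
grip_width: 0.0352
```

>>> {"name": "send_rows", "arguments": {"motion": [{"dp":[-0.01,-0.019,-0.02],"rot":[0,0,-0.026],"grip":0.035},{"dp":[0,0,-0.04],"rot":[0,0,0],"grip":0.035},{"dp":[0,0,-0.04],"rot":[0,0,0],"grip":0.035},{"dp":[0,0,0],"rot":[0,0,0],"grip":0.035}]}}

```text
clock: 2.85
tcp_pos: [0.6527, 0.1505, 0.1318]
orientation: [-3.141, 0.02, -0.021]
contact_force: [0.2, 0.2, 0.5]
grip_width: 0.035
```

```bash
python3 - <<'E'
from m import *
a=grab('top')['img'][60:180,170:290];b=grab('scene')['img'][110:290,260:440]
cv2.imwrite('pics/p4.png',np.hstack([cv2.resize(x,(400,400),interpolation=cv2.INTER_CUBIC) for x in(a,b)])[...,::-1])
print(get_obs()['tcp_pos'])
E
```

```text
[0.655285   0.15195641 0.13591407]
```

View pics/p4.png

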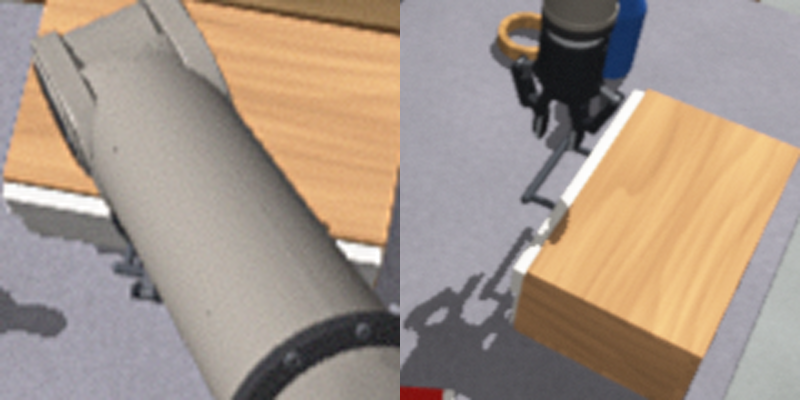

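>>> {"name": "send_rows", "arguments": {"motion": [{"dp":[-0.003,-0.007,-0.012],"rot":[0,0,0],"grip":0.035},{"dp":[0,0,-0.015],"rot":[0,0,0],"grip":0.035},{"dp":[0,0,-0.015],"rot":[0,0,0],"grip":0.035},{"dp":[0,0,-0.014],"rot":[0,0,0],"grip":0.035},{"dp":[0,0,0],"rot":[0,0,0],"grip":0.035}]}}

```text
clock: 3.58
tcp_pos: [0.6541, 0.1446, 0.08]
orientation: [-3.137, 0.022, -0.04]
contact_force: [-0.6, -0.1, 0.1]
grip_width: 0.0351
```

>>> {"name": "send_rows", "arguments": {"motion": [{"dp":[-0.001,0,-0.008],"rot":[0,0,0],"grip":0.035},{"dp":[0,0,0],"rot":[0,0,0],"grip":0.0},{"dp":[0,0,0],"rot":[0,0,0],"grip":0.0},{"dp":[0,0,0],"rot":[0,0,0],"grip":0.0},{"dp":[0,0,0],"rot":[0,0,0],"grip":0.0}]}}

```text
clock: 4.2
tcp_pos: [0.6533, 0.1452, 0.0721]
orientation: [-3.136, 0.021, -0.041]
contact_force: [0.5, 0.0, -2.1]
grip_width: 0.0104
```

>>> {"name": "send_rows", "arguments": {"motion": [{"dp":[-0.025,0.0005,0],"rot":[0,0,0],"grip":0.0},{"dp":[-0.025,0.0005,0],"rot":[0,0,0],"grip":0.0},{"dp":[-0.025,0.0005,0],"rot":[0,0,0],"grip":0.0},{"dp":[-0.025,0.0005,0],"rot":[0,0,0],"grip":0.0},{"dp":[-0.025,0.0005,0],"rot":[0,0,0],"grip":0.0},{"dp":[-0.025,0.0005,0],"rot":[0,0,0],"grip":0.0},{"dp":[-0.015,0.0005,0],"rot":[0,0,0],"grip":0.0},{"dp":[-0.01,0,0],"rot":[0,0,0],"grip":0.0},{"dp":[-0.006,0,0],"rot":[0,0,0],"grip":0.0},{"dp":[-0.006,0,0],"rot":[0,0,0],"grip":0.0},{"dp":[0,0,0],"rot":[0,0,0],"grip":0.0}]}}

```text
clock: 5.58
tcp_pos: [0.4675, 0.1489, 0.072]
orientation: [-3.131, 0.025, -0.059]
contact_force: [-1.9, 0.8, -1.4]
grip_width: 0.0103
```

>>> {"name": "send_rows", "arguments": {"motion": [{"dp":[-0.006,0,0],"rot":[0,0,0],"grip":0.0},{"dp":[-0.006,0,0],"rot":[0,0,0],"grip":0.0},{"dp":[-0.006,0,0],"rot":[0,0,0],"grip":0.0},{"dp":[-0.006,0,0],"rot":[0,0,0],"grip":0.0}]}}

```text
clock: 6.08
tcp_pos: [0.4639, 0.1493, 0.0723]
orientation: [-3.114, 0.036, -0.109]
contact_force: [25.8, 3.0, -36.6]
grip_width: 0.0102
```

>>> {"name": "send_rows", "arguments": {"motion": [{"dp":[0.002,0,0],"rot":[0,0,0],"grip":0.04},{"dp":[0,0,0],"rot":[0,0,0],"grip":0.04},{"dp":[0,0,0.02],"rot":[0,0,0],"grip":0.04},{"dp":[0,0,0.04],"rot":[0,0,0],"grip":0.04},{"dp":[0,0,0.06],"rot":[0,0,0],"grip":0.04},{"dp":[0,-0.05,0.05],"rot":[0,0,0],"grip":0.04},{"dp":[0,-0.06,0.02],"rot":[0,0,-0.1],"grip":0.04},{"dp":[0,-0.06,0],"rot":[0,0,-0.1],"grip":0.04},{"dp":[0,-0.06,0],"rot":[0,0,-0.1],"grip":0.04},{"dp":[0,-0.06,0],"rot":[0,0,-0.1],"grip":0.04},{"dp":[0,-0.06,0],"rot":[0,0,-0.1],"grip":0.04},{"dp":[0,0,0],"rot":[0,0,0],"grip":0.04}]}}

```text
clock: 7.58
tcp_pos: [0.4609, -0.2007, 0.2671]
orientation: [-3.025, 0.822, -0.125]
contact_force: [0.2, -0.1, 0.6]
grip_width: 0.0402
```

```bash
python3 - <<'E'
from m import *
print(get_obs()['tcp_pos'],get_obs()['orientation'])
a=grab('top')['img'];cv2.imwrite('pics/p5.png',cv2.resize(a[60:210,150:320],None,fx=4,fy=4,interpolation=cv2.INTER_CUBIC)[...,::-1])
b=grab('scene')['img'];cv2.imwrite('pics/p6.png',cv2.resize(b[90:300,220:450],None,fx=3,fy=3,interpolation=cv2.INTER_CUBIC)[...,::-1])
E
```

```text
[ 0.4608606  -0.20069917  0.26712342] [-3.02463163  0.82157939 -0.12474216]
```

View pics/p5.png

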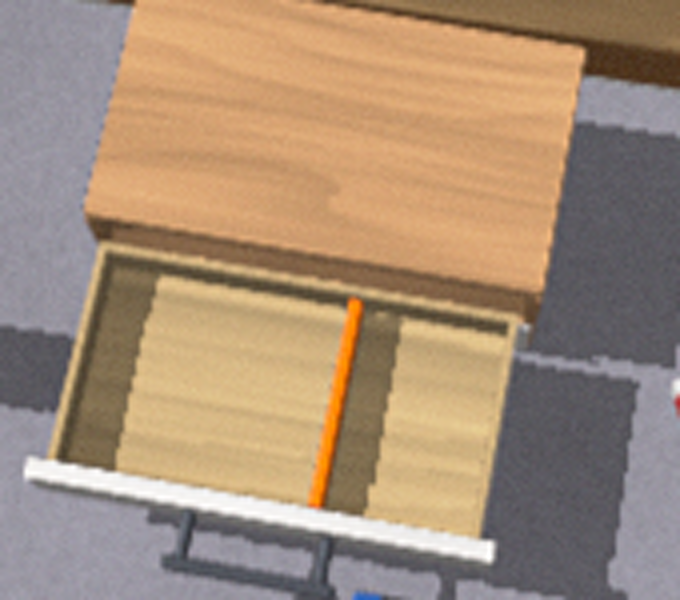

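```bash
python3 - <<'E'
from m import *
f=grab('top')
for n,u,v,z in[('divB',355,300,.105),('divF',318,506,.105),('LwB',111,252,.107),('LwF',64,464,.107),('RwB',510,325,.107),('RwF',473,535,.107),('hL',165,567,.097),('hR',330,592,.097),('frontL',25,475,.11),('frontR',492,557,.11)]:
    print(n,ray(f,u/4+150-.4,v/4+60-.4,z).round(4))
g=grab('scene')
for ff in(f,g):
  for p,s in blobs(ff,(8,220,200),(17,255,255),40):
    c,a,q0,q1,wh=desc(ff,p,.105);print(p.mean(0),s[4],c.round(4),np.degrees(np.arctan2(a[1],a[0])).round(1),(c+a*q0).round(3),(c+a*q1).round(3))
E
```

```text
divB [0.6796 0.1054 0.105 ]
divF [0.5189 0.1049 0.105 ]
LwB [0.686  0.2937 0.107 ]
LwF [0.5187 0.2937 0.107 ]
RwB [ 0.6786 -0.0126  0.107 ]
RwF [ 0.5158 -0.0101  0.107 ]
hL [0.4573 0.2075 0.097 ]
hR [0.459  0.0857 0.097 ]
frontL [0.5054 0.3191 0.11  ]
frontR [ 0.5015 -0.026   0.11  ]
[233.74766355 159.76635514] 107 [0.6002 0.1054] 178.9 [0.679 0.104] [0.522 0.107]
[296.7  181.55] 40 [0.5814 0.1029] 178.7 [0.639 0.102] [0.526 0.104]
```

View pics/p6.png

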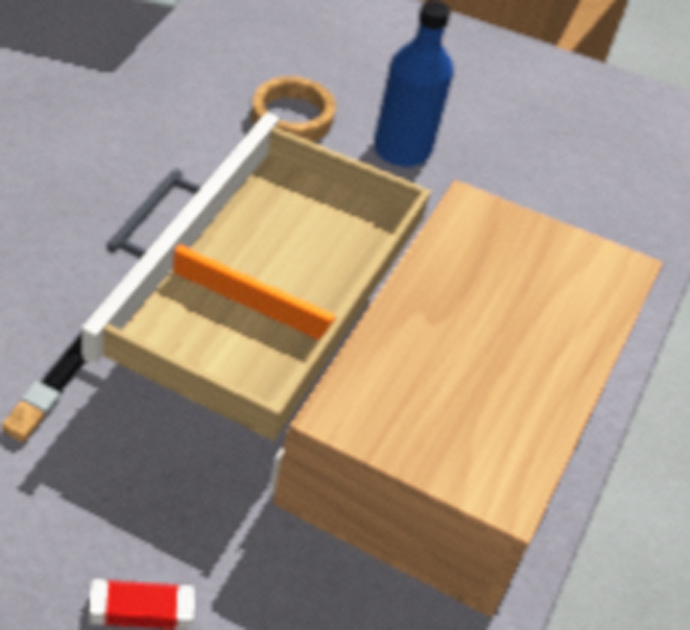

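```bash
cat > plan.py <<'E'
import sys
from h import *
from scipy.spatial.transform import Rotation as Ro
def plan(x,y,z,yaw,show=True):
    o=get_obs();R=Ro.from_rotvec(o['orientation']);X=R.as_matrix()[:,0]
    cur=np.degrees(np.arctan2(X[1],X[0]))
    t=yaw+180*np.round((cur-yaw)/180)
    T=Ro.from_euler('z',np.radians(t))*Ro.from_euler('x',np.pi)
    rv=(T*R.inv()).as_rotvec()
    print('cur',o['tcp_pos'].round(4),'yaw',cur.round(1),'j7',o['joints'][6].round(2),'F',o['contact_force'].round(1),'clk',o['clock'].round(1),'| d',(np.array([x,y,z])-o['tcp_pos']).round(4),'rot',rv.round(3))
if __name__=='__main__': plan(*map(float,sys.argv[1:]))
E
python3 plan.py .6 .105 .2 89
```

```text
Traceback (most recent call last):
  File "plan.py", line 11, in <module>
    if __name__=='__main__': plan(*map(float,sys.argv[1:]))
                             ~~~~^^^^^^^^^^^^^^^^^^^^^^^^^^
  File "plan.py", line 10, in plan
    print('cur',o['tcp_pos'].round(4),'yaw',cur.round(1),'j7',o['joints'][6].round(2),'F',o['contact_force'].round(1),'clk',o['clock'].round(1),'| d',(np.array([x,y,z])-o['tcp_pos']).round(4),'rot',rv.round(3))
                                                                                                                            ^^^^^^^^^^^^^^^^
AttributeError: 'float' object has no attribute 'round'
```

```bash
sed -i "s/o\['clock'\].round(1)/round(float(o['clock']),1)/" plan.py
python3 plan.py .6 .105 .2 89
```

```text
cur [ 0.4623 -0.1945  0.2673] yaw -29.8 j7 -0.29 F [-0.5 -0.9  0.4] clk 7.8 | d [ 0.1377  0.2995 -0.0673] rot [ 0.055  0.064 -1.068]
```

>>> {"name": "send_rows", "arguments": {"motion": [{"dp":[0.0172,0.0374,0],"rot":[0.007,0.008,-0.1335],"grip":0.04},{"dp":[0.0172,0.0374,0],"rot":[0.007,0.008,-0.1335],"grip":0.04},{"dp":[0.0172,0.0374,0],"rot":[0.007,0.008,-0.1335],"grip":0.04},{"dp":[0.0172,0.0374,-0.01],"rot":[0.007,0.008,-0.1335],"grip":0.04},{"dp":[0.0172,0.0374,-0.01],"rot":[0.007,0.008,-0.1335],"grip":0.04},{"dp":[0.0172,0.0374,-0.02],"rot":[0.007,0.008,-0.1335],"grip":0.04},{"dp":[0.0172,0.0374,-0.02],"rot":[0.007,0.008,-0.1335],"grip":0.04},{"dp":[0.0172,0.0374,-0.02],"rot":[0.007,0.008,-0.1335],"grip":0.04},{"dp":[0,0,0],"rot":[0,0,0],"grip":0.04}]}}

```text
clock: 8.9
tcp_pos: [0.5987, 0.1325, 0.1871]
orientation: [-2.191, 2.247, 0.006]
contact_force: [0.1, -0.3, 0.5]
grip_width: 0.0401
```

```bash
python3 plan.py .6 .105 .083 89
```

```text
cur [0.5987 0.1325 0.1871] yaw -91.4 j7 -2.08 F [ 0.1 -0.3  0.5] clk 8.9 | d [ 0.0013 -0.0275 -0.1041] rot [-0.005 -0.     0.008]
```

>>> {"name": "send_rows", "arguments": {"motion": [{"dp":[0.001,-0.0275,-0.02],"rot":[-0.005,0,0.008],"grip":0.04},{"dp":[0,0,0],"rot":[0,0,0],"grip":0.04},{"dp":[0,0,-0.025],"rot":[0,0,0],"grip":0.04},{"dp":[0,0,-0.01],"rot":[0,0,0],"grip":0.04},{"dp":[0,0,0],"rot":[0,0,0],"grip":0.04}]}}

```text
clock: 9.52
tcp_pos: [0.5989, 0.1104, 0.1354]
orientation: [-2.213, 2.223, -0.001]
contact_force: [-0.2, 0.6, 0.8]
grip_width: 0.0403
```

```bash
python3 plan.py .6 .105 .083 89
```

```text
cur [0.5989 0.1104 0.1354] yaw -90.3 j7 -2.05 F [-0.2  0.6  0.8] clk 9.5 | d [ 0.0011 -0.0054 -0.0524] rot [-0.003  0.004 -0.013]
```

>>> {"name": "send_rows", "arguments": {"motion": [{"dp":[0.001,-0.006,-0.012],"rot":[-0.003,0.004,-0.013],"grip":0.04},{"dp":[0,0,-0.016],"rot":[0,0,0],"grip":0.04},{"dp":[0,0,-0.016],"rot":[0,0,0],"grip":0.04},{"dp":[0,0,-0.006],"rot":[0,0,0],"grip":0.04},{"dp":[0,0,0],"rot":[0,0,0],"grip":0.04},{"dp":[0,0,0],"rot":[0,0,0],"grip":0.0},{"dp":[0,0,0],"rot":[0,0,0],"grip":0.0},{"dp":[0,0,0],"rot":[0,0,0],"grip":0.0},{"dp":[0,0,0],"rot":[0,0,0],"grip":0.0}], "grip_force": 40}}

```text
clock: 10.65
tcp_pos: [0.6007, 0.1049, 0.0837]
orientation: [-2.2, 2.24, -0.002]
contact_force: [1.0, 0.1, -2.8]
grip_width: 0.0092
```

>>> {"name": "send_rows", "arguments": {"motion": [{"dp":[0,0.012,0],"rot":[0,0,0],"grip":0.0},{"dp":[0,0.014,0],"rot":[0,0,0],"grip":0.0},{"dp":[0,0.014,0],"rot":[0,0,0],"grip":0.0},{"dp":[0,0.014,0],"rot":[0,0,0],"grip":0.0},{"dp":[0,0.014,0],"rot":[0,0,0],"grip":0.0},{"dp":[0,0.012,0],"rot":[0,0,0],"grip":0.0},{"dp":[0,0,0],"rot":[0,0,0],"grip":0.0}]}}

```text
clock: 11.52
tcp_pos: [0.6024, 0.1902, 0.0837]
orientation: [-2.199, 2.239, -0.006]
contact_force: [3.5, 0.3, -5.0]
grip_width: 0.0088
```

>>> {"name": "send_rows", "arguments": {"motion": [{"dp":[0,-0.004,0],"rot":[0,0,0],"grip":0.0},{"dp":[0,0,0],"rot":[0,0,0],"grip":0.0},{"dp":[0,0,0],"rot":[0,0,0],"grip":0.03},{"dp":[0,0,0],"rot":[0,0,0],"grip":0.03},{"dp":[0,0,0.02],"rot":[0,0,0],"grip":0.03},{"dp":[0,0,0.05],"rot":[0,0,0],"grip":0.05},{"dp":[0,0,0.05],"rot":[0,0,0],"grip":0.05},{"dp":[0,0,0],"rot":[0,0,0],"grip":0.05}]}}

```text
clock: 12.52
tcp_pos: [0.6006, 0.1881, 0.2128]
orientation: [-2.198, 2.236, -0.003]
contact_force: [-0.0, 0.6, 0.1]
grip_width: 0.0499
```

```bash
cat > items.py <<'E'
from m import *
import sys
def measure():
    for n in('top','scene'):
        f=grab(n)
        for p,s in blobs(f,*C['handle'],amin=120):
            c,a,q0,q1,wh=desc(f,p,.016)
            if not(.07<q1-q0<.1 and min(wh)<30 and c[1]<0.35): continue
            best=[]
            for k in('red','green','blue'):
                for e,_ in blobs(f,*C[k],amin=10):
                    ce=desc(f,e,.016)[0];d=np.linalg.norm(ce-c)
                    if d<.075: best.append((d,k,ce))
            if not best: print(n,'handle no end',c);continue
            d,k,ce=min(best,key=lambda b:b[0])
            if a@(c-ce)<0:a=-a
            print(n,'brush',k,(c+a*.021).round(4),'ang',np.degrees(np.arctan2(a[1],a[0])).round(1),'lat',np.round(np.cross(a,ce-c),3))
        for k in('red','green','yellow'):
            for p,s in blobs(f,*C[k],amin=120):
                c,a,q0,q1,wh=desc(f,p,.018)
                if not(.035<q1-q0<.07): continue
                W=[]
                for w,_ in blobs(f,(0,0,185),(180,50,255),amin=12):
                    cw=desc(f,w,.018)[0];d=np.linalg.norm(cw-c)
                    if .02<d<.055:W.append(cw)
                ang=np.degrees(np.arctan2(*(W[0]-W[1])[::-1])).round(1) if len(W)==2 else ('?',len(W))
                print(n,'box',k,c.round(4),'sleeve ang',np.degrees(np.arctan2(a[1],a[0])).round(1),'ends ang',ang,'mid',np.round((W[0]+W[1])/2,4) if len(W)==2 else '')
def divider():
    for n in('top','scene'):
        f=grab(n)
        for p,s in blobs(f,(8,220,200),(17,255,255),40):
            c=desc(f,p,.105)[0]
            if abs(c[0]-.6)<.09: print(n,'div',c.round(4),s[4])
if __name__=='__main__': measure();divider()
E
python3 items.py; python3 plan.py .454 -.261 .12 90
```

```text
top brush blue [ 0.4541 -0.2591] ang 0.1 lat -0.001
top brush red [ 0.4456 -0.324 ] ang 10.3 lat -0.0
top brush green [ 0.4239 -0.4091] ang 4.1 lat -0.001
top box red [ 0.6546 -0.1828] sleeve ang -151.6 ends ang ('?', 1) mid 
top box green [ 0.4266 -0.1837] sleeve ang -158.8 ends ang 20.6 mid [ 0.427  -0.1826]
scene brush blue [ 0.4584 -0.2614] ang 0.4 lat -0.001
scene brush red [ 0.4499 -0.3267] ang 10.0 lat -0.001
scene brush green [ 0.4295 -0.4116] ang 4.9 lat -0.0
scene box red [ 0.6581 -0.1872] sleeve ang -156.0 ends ang ('?', 1) mid 
scene box green [ 0.431  -0.1871] sleeve ang -163.8 ends ang -159.3 mid [ 0.4285 -0.1817]
cur [0.5974 0.1862 0.2059] yaw -91.0 j7 -2.15 F [-0.2 -0.1 -0.4] clk 12.7 | d [-0.1434 -0.4472 -0.0859] rot [ 0.001 -0.005  0.017]items.py:17: DeprecationWarning: Arrays of 2-dimensional vectors are deprecated. Use arrays of 3-dimensional vectors instead. (deprecated in NumPy 2.0)
  print(n,'brush',k,(c+a*.021).round(4),'ang',np.degrees(np.arctan2(a[1],a[0])).round(1),'lat',np.round(np.cross(a,ce-c),3))
```

>>> {"name": "send_rows", "arguments": {"motion": [{"dp":[-0.016,-0.05,0],"rot":[0,0,0.002],"grip":0.045},{"dp":[-0.016,-0.05,0],"rot":[0,0,0.002],"grip":0.045},{"dp":[-0.016,-0.05,0],"rot":[0,0,0.002],"grip":0.045},{"dp":[-0.016,-0.05,0],"rot":[0,0,0.002],"grip":0.045},{"dp":[-0.016,-0.05,-0.01],"rot":[0,0,0.002],"grip":0.045},{"dp":[-0.016,-0.05,-0.02],"rot":[0,0,0.002],"grip":0.045},{"dp":[-0.016,-0.05,-0.02],"rot":[0,0,0.002],"grip":0.045},{"dp":[-0.014,-0.045,-0.02],"rot":[0,0,0.002],"grip":0.045},{"dp":[0,0,0],"rot":[0,0,0],"grip":0.045},{"dp":[0,0,0],"rot":[0,0,0],"grip":0.045}]}}

```text
clock: 13.98
tcp_pos: [0.4562, -0.2179, 0.1222]
orientation: [2.211, -2.208, -0.035]
contact_force: [0.2, 0.7, -0.1]
grip_width: 0.0447
```

```bash
python3 plan.py .456 -.260 .004 90.3; python3 -W ignore -c "
from items import *
divider()
f=grab('scene')['img'];cv2.imwrite('pics/p7.png',cv2.resize(f[180:350,60:270],None,fx=3.5,fy=3.5,interpolation=cv2.INTER_CUBIC)[...,::-1])"
```

```text
cur [ 0.4562 -0.2179  0.1222] yaw -89.9 j7 -1.37 F [ 0.2  0.7 -0.1] clk 14.0 | d [-0.0002 -0.0421 -0.1182] rot [-0.004 -0.028  0.003]
top div [0.6033 0.1862] 104
```

View pics/p7.png

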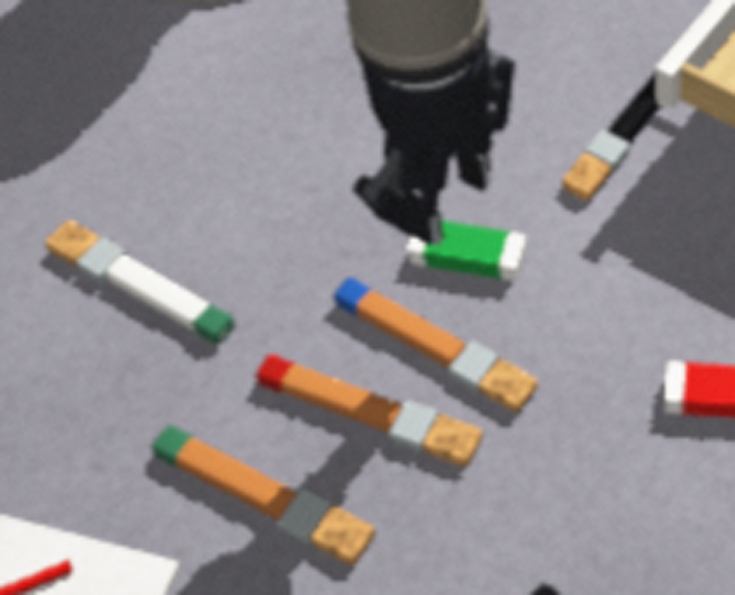

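>>> {"name": "send_rows", "arguments": {"motion": [{"dp":[0,-0.043,-0.01],"rot":[-0.004,-0.028,0.003],"grip":0.045},{"dp":[0,0,0],"rot":[0,0,0],"grip":0.045},{"dp":[0,0,-0.04],"rot":[0,0,0],"grip":0.045},{"dp":[0,0,-0.025],"rot":[0,0,0],"grip":0.045},{"dp":[0,0,0],"rot":[0,0,0],"grip":0.045}]}}

```text
clock: 14.75
tcp_pos: [0.4631, -0.2552, 0.0494]
orientation: [-2.237, 2.197, -0.012]
contact_force: [1.2, -0.7, 0.6]
grip_width: 0.045
```

```bash
python3 plan.py .456 -.260 .004 90.3
```

```text
cur [ 0.4631 -0.2552  0.0494] yaw -89.0 j7 -1.33 F [ 1.2 -0.7  0.6] clk 14.8 | d [-0.0071 -0.0048 -0.0454] rot [ 0.001  0.01  -0.013]
```

>>> {"name": "send_rows", "arguments": {"motion": [{"dp":[-0.006,-0.005,-0.012],"rot":[0.001,0.01,-0.013],"grip":0.045},{"dp":[0,0,-0.015],"rot":[0,0,0],"grip":0.045},{"dp":[0,0,-0.012],"rot":[0,0,0],"grip":0.045},{"dp":[0,0,-0.005],"rot":[0,0,0],"grip":0.045},{"dp":[0,0,0],"rot":[0,0,0],"grip":0.045}]}}

```text
clock: 15.38
tcp_pos: [0.4588, -0.2599, 0.0049]
orientation: [-2.227, 2.214, -0.004]
contact_force: [0.8, 0.5, -0.9]
grip_width: 0.0452
```

```bash
python3 plan.py .456 -.260 .004 90.3
```

```text
cur [ 0.4588 -0.2599  0.0049] yaw -89.7 j7 -1.35 F [ 0.8  0.5 -0.9] clk 15.4 | d [-0.0028 -0.0001 -0.0009] rot [ 0.001  0.002 -0.   ]
```

Close and lift.

>>> {"name": "send_rows", "arguments": {"motion": [{"dp":[0,0,0],"rot":[0,0,0],"grip":0.0},{"dp":[0,0,0],"rot":[0,0,0],"grip":0.0},{"dp":[0,0,0],"rot":[0,0,0],"grip":0.0},{"dp":[0,0,0],"rot":[0,0,0],"grip":0.0},{"dp":[0,0,0.02],"rot":[0,0,0],"grip":0.0},{"dp":[0,0,0.05],"rot":[0,0,0],"grip":0.0},{"dp":[0,0,0.05],"rot":[0,0,0],"grip":0.0},{"dp":[0,0,0.03],"rot":[0,0,0],"grip":0.0},{"dp":[0,0,0],"rot":[0,0,0],"grip":0.0}], "grip_force": 40}}

```text
clock: 16.5
tcp_pos: [0.4582, -0.2596, 0.1599]
orientation: [-2.227, 2.214, -0.004]
contact_force: [0.2, -0.1, -1.7]
grip_width: 0.0191
```

```bash
python3 plan.py .647 .083 .15 -1; python3 plan.py .647 .083 .15 89
```

```text
cur [ 0.4582 -0.2596  0.1599] yaw -89.7 j7 -1.27 F [ 0.2 -0.1 -1.7] clk 16.5 | d [ 0.1888  0.3426 -0.0099] rot [-1.000e-03  3.000e-03  1.548e+00]
cur [ 0.4582 -0.2596  0.1599] yaw -89.7 j7 -1.27 F [ 0.2 -0.1 -1.7] clk 16.5 | d [ 0.1888  0.3426 -0.0099] rot [ 0.001  0.002 -0.023]
```

>>> {"name": "send_rows", "arguments": {"motion": [{"dp":[0.016,0.029,0.01],"rot":[0,0,0.13],"grip":0.0},{"dp":[0.016,0.029,0.01],"rot":[0,0,0.13],"grip":0.0},{"dp":[0.016,0.029,0],"rot":[0,0,0.13],"grip":0.0},{"dp":[0.016,0.029,0],"rot":[0,0,0.13],"grip":0.0},{"dp":[0.016,0.029,0],"rot":[0,0,0.13],"grip":0.0},{"dp":[0.016,0.029,0],"rot":[0,0,0.13],"grip":0.0},{"dp":[0.016,0.029,0],"rot":[0,0,0.13],"grip":0.0},{"dp":[0.016,0.029,0],"rot":[0,0,0.13],"grip":0.0},{"dp":[0.016,0.029,0],"rot":[0,0,0.13],"grip":0.0},{"dp":[0.016,0.029,0],"rot":[0,0,0.13],"grip":0.0},{"dp":[0.016,0.029,0],"rot":[0,0,0.13],"grip":0.0},{"dp":[0.013,0.024,0],"rot":[0,0,0.12],"grip":0.0},{"dp":[0,0,0],"rot":[0,0,0],"grip":0.0},{"dp":[0,0,0],"rot":[0,0,0],"grip":0.0}]}}

```text
clock: 18.25
tcp_pos: [0.6399, 0.0933, 0.1597]
orientation: [3.133, 0.05, -0.034]
contact_force: [-0.5, -1.0, -0.8]
grip_width: 0.0189
```

```bash
python3 plan.py .647 .083 .15 -1
```

```text
cur [0.6399 0.0933 0.1597] yaw 1.8 j7 -0.52 F [-0.5 -1.  -0.8] clk 18.2 | d [ 0.0071 -0.0103 -0.0097] rot [ 0.008 -0.022 -0.05 ]
```

>>> {"name": "send_rows", "arguments": {"motion": [{"dp":[0.007,-0.01,0],"rot":[0.008,-0.022,-0.05],"grip":0.0},{"dp":[0,0,0],"rot":[0,0,0],"grip":0.0},{"dp":[0,0,-0.02],"rot":[0,0,0],"grip":0.0},{"dp":[0,0,-0.01],"rot":[0,0,0],"grip":0.0},{"dp":[0,0,0],"rot":[0,0,0],"grip":0.0}]}}

```text
clock: 18.88
tcp_pos: [0.6461, 0.0782, 0.1263]
orientation: [3.139, -0.044, -0.001]
contact_force: [0.6, -0.1, -1.2]
grip_width: 0.0191
```

```bash
python3 plan.py .647 .083 .079 -1
```

```text
cur [0.6461 0.0782 0.1263] yaw -1.6 j7 -0.57 F [ 0.6 -0.1 -1.2] clk 18.9 | d [ 0.0009  0.0048 -0.0473] rot [ 0.002 -0.001  0.01 ]
```

>>> {"name": "send_rows", "arguments": {"motion": [{"dp":[0.001,0.004,-0.01],"rot":[0,0,0.008],"grip":0.0},{"dp":[0,0,-0.015],"rot":[0,0,0],"grip":0.0},{"dp":[0,0,-0.014],"rot":[0,0,0],"grip":0.0},{"dp":[0,0,-0.005],"rot":[0,0,0],"grip":0.0},{"dp":[0,0,-0.002],"rot":[0,0,0],"grip":0.0},{"dp":[0,0,0],"rot":[0,0,0],"grip":0.0}]}}

```text
clock: 19.62
tcp_pos: [0.6485, 0.0834, 0.0788]
orientation: [3.139, -0.029, 0.003]
contact_force: [0.4, -0.1, -1.4]
grip_width: 0.0193
```

>>> {"name": "send_rows", "arguments": {"motion": [{"dp":[0,0,0],"rot":[0,0,0],"grip":0.028},{"dp":[0,0,0],"rot":[0,0,0],"grip":0.028},{"dp":[0,0,0.02],"rot":[0,0,0],"grip":0.028},{"dp":[0,0,0.05],"rot":[0,0,0],"grip":0.028},{"dp":[0,0,0.03],"rot":[0,0,0],"grip":0.045},{"dp":[-0.02,-0.04,0],"rot":[0,0,-0.136],"grip":0.045},{"dp":[-0.02,-0.04,0],"rot":[0,0,-0.136],"grip":0.045},{"dp":[-0.02,-0.04,0],"rot":[0,0,-0.136],"grip":0.045},{"dp":[-0.02,-0.04,0],"rot":[0,0,-0.136],"grip":0.045},{"dp":[-0.02,-0.04,0],"rot":[0,0,-0.136],"grip":0.045},{"dp":[-0.02,-0.04,0],"rot":[0,0,-0.136],"grip":0.045},{"dp":[-0.02,-0.04,-0.02],"rot":[0,0,-0.136],"grip":0.045},{"dp":[-0.02,-0.04,-0.02],"rot":[0,0,-0.136],"grip":0.045},{"dp":[-0.02,-0.04,-0.02],"rot":[0,0,-0.136],"grip":0.045},{"dp":[-0.017,-0.036,-0.01],"rot":[0,0,-0.13],"grip":0.045},{"dp":[0,0,0],"rot":[0,0,0],"grip":0.045}]}}

```text
clock: 21.62
tcp_pos: [0.4499, -0.3206, 0.1319]
orientation: [2.387, -2.036, 0.045]
contact_force: [0.5, 0.5, -1.2]
grip_width: 0.0447
```

```bash
python3 plan.py .448 -.3255 .004 100.2; python3 -W ignore items.py
```

```text
cur [ 0.4499 -0.3206  0.1319] yaw -80.9 j7 -1.05 F [ 0.5  0.5 -1.2] clk 21.6 | d [-0.0019 -0.0049 -0.1279] rot [0.021 0.02  0.02 ]
top brush blue [0.6691 0.0839] ang 89.1 lat 0.001
top brush red [ 0.4369 -0.3241] ang 13.2 lat 0.001
top brush green [ 0.4196 -0.4089] ang 4.9 lat -0.0
top box red [ 0.6541 -0.1829] sleeve ang -155.1 ends ang 26.9 mid [ 0.6548 -0.1828]
top box green [ 0.4266 -0.1836] sleeve ang -158.9 ends ang 20.5 mid [ 0.4269 -0.1827]
scene brush blue [0.6306 0.1362] ang 89.7 lat 0.001
scene brush red [ 0.4498 -0.3266] ang 10.1 lat -0.001
scene brush green [ 0.4275 -0.4109] ang 6.2 lat 0.0
scene box red [ 0.6587 -0.1873] sleeve ang -153.1 ends ang -153.6 mid [ 0.6563 -0.1822]
scene box green [ 0.431  -0.1871] sleeve ang -163.8 ends ang -159.7 mid [ 0.4285 -0.182 ]
top div [0.6035 0.1863] 111
```

>>> {"name": "send_rows", "arguments": {"motion": [{"dp":[-0.002,-0.005,-0.01],"rot":[0.021,0.02,0.02],"grip":0.045},{"dp":[0,0,-0.03],"rot":[0,0,0],"grip":0.045},{"dp":[0,0,-0.03],"rot":[0,0,0],"grip":0.045},{"dp":[0,0,-0.012],"rot":[0,0,0],"grip":0.045},{"dp":[0,0,0],"rot":[0,0,0],"grip":0.045}]}}

```text
clock: 22.45
tcp_pos: [0.458, -0.3156, 0.0526]
orientation: [-2.428, 1.981, -0.011]
contact_force: [-0.1, -0.1, 1.3]
grip_width: 0.0452
```

```bash
python3 plan.py .448 -.3255 .004 100.2
```

```text
cur [ 0.458  -0.3156  0.0526] yaw -78.4 j7 -1.05 F [-0.1 -0.1  1.3] clk 22.4 | d [-0.01   -0.0099 -0.0486] rot [-0.001  0.01  -0.024]
```

>>> {"name": "send_rows", "arguments": {"motion": [{"dp":[-0.01,-0.01,-0.01],"rot":[0,0.01,-0.024],"grip":0.045},{"dp":[0,0,-0.012],"rot":[0,0,0],"grip":0.045},{"dp":[0,0,-0.005],"rot":[0,0,0],"grip":0.045},{"dp":[0,0,0],"rot":[0,0,0],"grip":0.045}]}}

```text
clock: 22.95
tcp_pos: [0.4486, -0.3272, 0.0261]
orientation: [-2.408, 2.016, -0.004]
contact_force: [-0.4, 0.2, -0.5]
grip_width: 0.0455
```

```bash
python3 plan.py .448 -.3255 .004 100.2
```

```text
cur [ 0.4486 -0.3272  0.0261] yaw -79.9 j7 -1.07 F [-0.4  0.2 -0.5] clk 22.9 | d [-0.0006  0.0017 -0.0221] rot [0.001 0.002 0.001]
```

>>> {"name": "send_rows", "arguments": {"motion": [{"dp":[0,0.0015,-0.01],"rot":[0,0,0],"grip":0.045},{"dp":[0,0,-0.008],"rot":[0,0,0],"grip":0.045},{"dp":[0,0,-0.002],"rot":[0,0,0],"grip":0.045},{"dp":[0,0,0],"rot":[0,0,0],"grip":0.0},{"dp":[0,0,0],"rot":[0,0,0],"grip":0.0},{"dp":[0,0,0],"rot":[0,0,0],"grip":0.0},{"dp":[0,0,0],"rot":[0,0,0],"grip":0.0},{"dp":[0,0,0.02],"rot":[0,0,0],"grip":0.0},{"dp":[0,0,0.05],"rot":[0,0,0],"grip":0.0},{"dp":[0,0,0.05],"rot":[0,0,0],"grip":0.0},{"dp":[0,0,0.04],"rot":[0,0,0],"grip":0.0},{"dp":[0,0,0],"rot":[0,0,0],"grip":0.0}]}}

```text
clock: 24.45
tcp_pos: [0.448, -0.3247, 0.1696]
orientation: [-2.408, 2.015, -0.003]
contact_force: [0.1, -0.4, -0.9]
grip_width: 0.019
```

```bash
python3 plan.py .599 .083 .15 -1
```

```text
cur [ 0.448  -0.3247  0.1696] yaw -79.8 j7 -0.99 F [ 0.1 -0.4 -0.9] clk 24.4 | d [ 0.151   0.4077 -0.0196] rot [-1.000e-03  2.000e-03  1.376e+00]
```

>>> {"name": "send_rows", "arguments": {"motion": [{"dp":[0.0125,0.033,0],"rot":[0,0,0.115],"grip":0.0},{"dp":[0.0125,0.033,0],"rot":[0,0,0.115],"grip":0.0},{"dp":[0.0125,0.033,0],"rot":[0,0,0.115],"grip":0.0},{"dp":[0.0125,0.033,0],"rot":[0,0,0.115],"grip":0.0},{"dp":[0.0125,0.033,0],"rot":[0,0,0.115],"grip":0.0},{"dp":[0.0125,0.033,0],"rot":[0,0,0.115],"grip":0.0},{"dp":[0.0125,0.033,0],"rot":[0,0,0.115],"grip":0.0},{"dp":[0.0125,0.033,0],"rot":[0,0,0.115],"grip":0.0},{"dp":[0.0125,0.033,0],"rot":[0,0,0.115],"grip":0.0},{"dp":[0.0125,0.033,0],"rot":[0,0,0.115],"grip":0.0},{"dp":[0.0125,0.033,0],"rot":[0,0,0.115],"grip":0.0},{"dp":[0.0125,0.033,0],"rot":[0,0,0.105],"grip":0.0},{"dp":[0,0,0],"rot":[0,0,0],"grip":0.0},{"dp":[0,0,0],"rot":[0,0,0],"grip":0.0}]}}

```text
clock: 26.2
tcp_pos: [0.5908, 0.0985, 0.1556]
orientation: [3.139, 0.089, -0.03]
contact_force: [0.5, -0.1, -0.9]
grip_width: 0.0186
```

```bash
python3 plan.py .599 .083 .079 -1
```

```text
cur [0.5908 0.0985 0.1556] yaw 3.2 j7 -0.54 F [ 0.5 -0.1 -0.9] clk 26.2 | d [ 0.0082 -0.0155 -0.0766] rot [ 0.001 -0.019 -0.074]
```

>>> {"name": "send_rows", "arguments": {"motion": [{"dp":[0.008,-0.014,0],"rot":[0,-0.019,-0.07],"grip":0.0},{"dp":[0,0,0],"rot":[0,0,0],"grip":0.0},{"dp":[0,0,-0.02],"rot":[0,0,0],"grip":0.0},{"dp":[0,0,-0.008],"rot":[0,0,0],"grip":0.0},{"dp":[0,0,0],"rot":[0,0,0],"grip":0.0}]}}

```text
clock: 26.82
tcp_pos: [0.5961, 0.083, 0.1235]
orientation: [3.139, -0.021, -0.008]
contact_force: [0.4, 1.6, -0.6]
grip_width: 0.0189
```

```bash
python3 plan.py .599 .083 .079 -1
```

```text
cur [0.5961 0.083  0.1235] yaw -0.8 j7 -0.6 F [ 0.4  1.6 -0.6] clk 26.8 | d [ 0.0029 -0.     -0.0445] rot [ 0.003 -0.005 -0.004]
```

>>> {"name": "send_rows", "arguments": {"motion": [{"dp":[0.002,0,-0.01],"rot":[0,0,0],"grip":0.0},{"dp":[0,0,-0.015],"rot":[0,0,0],"grip":0.0},{"dp":[0,0,-0.012],"rot":[0,0,0],"grip":0.0},{"dp":[0,0,-0.005],"rot":[0,0,0],"grip":0.0},{"dp":[0,0,-0.001],"rot":[0,0,0],"grip":0.0},{"dp":[0,0,0],"rot":[0,0,0],"grip":0.0}]}}

```text
clock: 27.58
tcp_pos: [0.5988, 0.0836, 0.0783]
orientation: [3.139, -0.02, -0.007]
contact_force: [0.3, -0.4, 0.8]
grip_width: 0.0191
```

>>> {"name": "send_rows", "arguments": {"motion": [{"dp":[0,0,0],"rot":[0,0,0],"grip":0.028},{"dp":[0,0,0],"rot":[0,0,0],"grip":0.028},{"dp":[0,0,0.02],"rot":[0,0,0],"grip":0.028},{"dp":[0,0,0.05],"rot":[0,0,0],"grip":0.028},{"dp":[0,0,0.03],"rot":[0,0,0],"grip":0.045},{"dp":[-0.0155,-0.045,0],"rot":[0,0,-0.134],"grip":0.045},{"dp":[-0.0155,-0.045,0],"rot":[0,0,-0.134],"grip":0.045},{"dp":[-0.0155,-0.045,0],"rot":[0,0,-0.134],"grip":0.045},{"dp":[-0.0155,-0.045,0],"rot":[0,0,-0.134],"grip":0.045},{"dp":[-0.0155,-0.045,0],"rot":[0,0,-0.134],"grip":0.045},{"dp":[-0.0155,-0.045,0],"rot":[0,0,-0.134],"grip":0.045},{"dp":[-0.0155,-0.045,0],"rot":[0,0,-0.134],"grip":0.045},{"dp":[-0.0155,-0.045,-0.02],"rot":[0,0,-0.134],"grip":0.045},{"dp":[-0.0155,-0.045,-0.02],"rot":[0,0,-0.134],"grip":0.045},{"dp":[-0.0155,-0.045,-0.02],"rot":[0,0,-0.134],"grip":0.045},{"dp":[-0.0155,-0.043,-0.01],"rot":[0,0,-0.134],"grip":0.045},{"dp":[0,0,0],"rot":[0,0,0],"grip":0.045},{"dp":[0,0,0],"rot":[0,0,0],"grip":0.045}]}}

```text
clock: 29.82
tcp_pos: [0.4289, -0.42, 0.1352]
orientation: [2.269, -2.171, 0.045]
contact_force: [-0.3, 0.5, 0.3]
grip_width: 0.0448
```

```bash
python3 plan.py .4265 -.4105 .004 94.5; python3 -W ignore items.py
```

```text
cur [ 0.4289 -0.42    0.1352] yaw -87.5 j7 -0.98 F [-0.3  0.5  0.3] clk 29.8 | d [-0.0024  0.0095 -0.1312] rot [0.02  0.02  0.035]
top brush blue [0.6693 0.0842] ang 89.2 lat 0.002
top brush red [0.6154 0.0858] ang 90.1 lat 0.001
top brush green [ 0.4238 -0.409 ] ang 4.2 lat -0.001
top box red [ 0.6545 -0.1826] sleeve ang -154.0 ends ang 26.9 mid [ 0.6547 -0.1826]
top box green [ 0.4266 -0.1836] sleeve ang -158.9 ends ang 20.8 mid [ 0.4268 -0.1826]
scene brush blue [0.631 0.136] ang 90.1 lat 0.001
scene handle no end [ 0.41047919 -0.41322803]
scene box red [ 0.6587 -0.1874] sleeve ang -154.0 ends ang -153.6 mid [ 0.6563 -0.1821]
scene box green [ 0.4311 -0.1872] sleeve ang -164.8 ends ang -159.5 mid [ 0.4286 -0.1819]
top div [0.6031 0.1864] 110
```

>>> {"name": "send_rows", "arguments": {"motion": [{"dp":[-0.006,0.006,-0.01],"rot":[0.02,0.02,0.033],"grip":0.045},{"dp":[0,0,-0.03],"rot":[0,0,0],"grip":0.045},{"dp":[0,0,-0.03],"rot":[0,0,0],"grip":0.045},{"dp":[0,0,-0.015],"rot":[0,0,0],"grip":0.045},{"dp":[0,0,0],"rot":[0,0,0],"grip":0.045}]}}

```text
clock: 30.65
tcp_pos: [0.4235, -0.4095, 0.047]
orientation: [-2.318, 2.119, 0.008]
contact_force: [0.2, -0.7, 1.2]
grip_width: 0.0451
```

```bash
python3 plan.py .4265 -.4105 .004 94.5
```

```text
cur [ 0.4235 -0.4095  0.047 ] yaw -84.9 j7 -0.97 F [ 0.2 -0.7  1.2] clk 30.6 | d [ 0.003 -0.001 -0.043] rot [-0.004 -0.003 -0.011]
```

>>> {"name": "send_rows", "arguments": {"motion": [{"dp":[0.002,-0.001,-0.012],"rot":[-0.004,-0.003,-0.01],"grip":0.045},{"dp":[0,0,-0.014],"rot":[0,0,0],"grip":0.045},{"dp":[0,0,-0.01],"rot":[0,0,0],"grip":0.045},{"dp":[0,0,-0.003],"rot":[0,0,0],"grip":0.045},{"dp":[0,0,0],"rot":[0,0,0],"grip":0.045}]}}

```text
clock: 31.28
tcp_pos: [0.4268, -0.4113, 0.0072]
orientation: [-2.308, 2.131, -0.005]
contact_force: [0.0, -0.6, -0.8]
grip_width: 0.0449
```

>>> {"name": "send_rows", "arguments": {"motion": [{"dp":[0,0,-0.003],"rot":[0,0,0],"grip":0.045},{"dp":[0,0,0],"rot":[0,0,0],"grip":0.0},{"dp":[0,0,0],"rot":[0,0,0],"grip":0.0},{"dp":[0,0,0],"rot":[0,0,0],"grip":0.0},{"dp":[0,0,0],"rot":[0,0,0],"grip":0.0},{"dp":[0,0,0.02],"rot":[0,0,0],"grip":0.0},{"dp":[0,0,0.05],"rot":[0,0,0],"grip":0.0},{"dp":[0,0,0.05],"rot":[0,0,0],"grip":0.0},{"dp":[0,0,0.04],"rot":[0,0,0],"grip":0.0},{"dp":[0,0,0],"rot":[0,0,0],"grip":0.0}]}}

```text
clock: 32.52
tcp_pos: [0.4271, -0.4114, 0.1753]
orientation: [-2.308, 2.131, -0.012]
contact_force: [-0.1, -0.3, -0.9]
grip_width: 0.0189
```

```bash
python3 plan.py .549 .083 .165 -1
```

```text
cur [ 0.4271 -0.4114  0.1753] yaw -85.4 j7 -0.93 F [-0.1 -0.3 -0.9] clk 32.5 | d [ 0.1219  0.4944 -0.0103] rot [-1.000e-03  9.000e-03  1.473e+00]
```

>>> {"name": "send_rows", "arguments": {"motion": [{"dp":[0.0094,0.037,0],"rot":[0,0,0.11],"grip":0.0},{"dp":[0.0094,0.037,0],"rot":[0,0,0.11],"grip":0.0},{"dp":[0.0094,0.037,0],"rot":[0,0,0.11],"grip":0.0},{"dp":[0.0094,0.037,0],"rot":[0,0,0.11],"grip":0.0},{"dp":[0.0094,0.037,0],"rot":[0,0,0.11],"grip":0.0},{"dp":[0.0094,0.037,0],"rot":[0,0,0.11],"grip":0.0},{"dp":[0.0094,0.037,0],"rot":[0,0,0.11],"grip":0.0},{"dp":[0.0094,0.037,0],"rot":[0,0,0.11],"grip":0.0},{"dp":[0.0094,0.037,0],"rot":[0,0,0.11],"grip":0.0},{"dp":[0.0094,0.037,0],"rot":[0,0,0.11],"grip":0.0},{"dp":[0.0094,0.037,0],"rot":[0,0,0.11],"grip":0.0},{"dp":[0.0094,0.037,0],"rot":[0,0,0.11],"grip":0.0},{"dp":[0.0094,0.037,0],"rot":[0,0,0.11],"grip":0.0},{"dp":[0,0,0],"rot":[0,0,0],"grip":0.0},{"dp":[0,0,0],"rot":[0,0,0],"grip":0.0}]}}

```text
clock: 34.4
tcp_pos: [0.5393, 0.1, 0.1707]
orientation: [-3.141, -0.04, 0.009]
contact_force: [-0.7, -0.5, -0.6]
grip_width: 0.019
```

```bash
python3 plan.py .549 .083 .079 -1
```

```text
cur [0.5393 0.1    0.1707] yaw 1.5 j7 -0.58 F [-0.7 -0.5 -0.6] clk 34.4 | d [ 0.0097 -0.017  -0.0917] rot [-0.001 -0.006 -0.043]
```

>>> {"name": "send_rows", "arguments": {"motion": [{"dp":[0.008,-0.015,0],"rot":[0,-0.006,-0.04],"grip":0.0},{"dp":[0,0,0],"rot":[0,0,0],"grip":0.0},{"dp":[0,0,-0.025],"rot":[0,0,0],"grip":0.0},{"dp":[0,0,-0.015],"rot":[0,0,0],"grip":0.0},{"dp":[0,0,0],"rot":[0,0,0],"grip":0.0}]}}

```text
clock: 35.02
tcp_pos: [0.5478, 0.0787, 0.1296]
orientation: [3.139, -0.04, 0.001]
contact_force: [-0.2, -0.5, -0.2]
grip_width: 0.0189
```

```bash
python3 plan.py .549 .083 .079 -1
```

```text
cur [0.5478 0.0787 0.1296] yaw -1.5 j7 -0.63 F [-0.2 -0.5 -0.2] clk 35.0 | d [ 0.0012  0.0043 -0.0506] rot [0.002 0.001 0.008]
```

>>> {"name": "send_rows", "arguments": {"motion": [{"dp":[0.002,0.004,-0.012],"rot":[0,0,0.008],"grip":0.0},{"dp":[0,0,-0.015],"rot":[0,0,0],"grip":0.0},{"dp":[0,0,-0.014],"rot":[0,0,0],"grip":0.0},{"dp":[0,0,-0.006],"rot":[0,0,0],"grip":0.0},{"dp":[0,0,-0.001],"rot":[0,0,0],"grip":0.0},{"dp":[0,0,0],"rot":[0,0,0],"grip":0.0}]}}

```text
clock: 35.78
tcp_pos: [0.5505, 0.0836, 0.0792]
orientation: [3.14, -0.026, 0.003]
contact_force: [0.1, 0.3, 0.3]
grip_width: 0.019
```

>>> {"name": "send_rows", "arguments": {"motion": [{"dp":[0,0,0],"rot":[0,0,0],"grip":0.028},{"dp":[0,0,0],"rot":[0,0,0],"grip":0.028},{"dp":[0,0,0.02],"rot":[0,0,0],"grip":0.028},{"dp":[0,0,0.05],"rot":[0,0,0],"grip":0.028},{"dp":[0,0,0.03],"rot":[0,0,0],"grip":0.055},{"dp":[-0.0134,-0.029,0],"rot":[0,0,-0.13],"grip":0.055},{"dp":[-0.0134,-0.029,0],"rot":[0,0,-0.13],"grip":0.055},{"dp":[-0.0134,-0.029,0],"rot":[0,0,-0.13],"grip":0.055},{"dp":[-0.0134,-0.029,0],"rot":[0,0,-0.13],"grip":0.055},{"dp":[-0.0134,-0.029,0],"rot":[0,0,-0.13],"grip":0.055},{"dp":[-0.0134,-0.029,-0.02],"rot":[0,0,-0.13],"grip":0.055},{"dp":[-0.0134,-0.029,-0.02],"rot":[0,0,-0.13],"grip":0.055},{"dp":[-0.0134,-0.029,-0.02],"rot":[0,0,-0.13],"grip":0.055},{"dp":[-0.0134,-0.029,-0.01],"rot":[0,0,-0.13],"grip":0.055},{"dp":[0,0,0],"rot":[0,0,0],"grip":0.055},{"dp":[0,0,0],"rot":[0,0,0],"grip":0.055}]}}

```text
clock: 37.78
tcp_pos: [0.4335, -0.1807, 0.1336]
orientation: [2.574, -1.797, 0.048]
contact_force: [-0.0, -0.2, 0.3]
grip_width: 0.0552
```

```bash
python3 plan.py .4275 -.183 .006 110.6; python3 -W ignore items.py
```

```text
cur [ 0.4335 -0.1807  0.1336] yaw -69.9 j7 -1.14 F [-0.  -0.2  0.3] clk 37.8 | d [-0.006  -0.0023 -0.1276] rot [0.019 0.024 0.008]
top brush blue [0.6695 0.0846] ang 88.7 lat 0.002
top brush red [0.6155 0.0862] ang 89.8 lat 0.001
top brush green [0.5641 0.0879] ang 89.6 lat 0.001
top box red [ 0.6544 -0.1829] sleeve ang -154.2 ends ang 26.6 mid [ 0.6548 -0.1828]
scene brush red [0.5252 0.1392] ang 90.3 lat -0.051
scene brush blue [0.6312 0.136 ] ang 89.7 lat 0.0
scene box red [ 0.6588 -0.1875] sleeve ang -153.2 ends ang -153.5 mid [ 0.6563 -0.1821]
scene box green [ 0.4311 -0.1871] sleeve ang -165.3 ends ang -159.0 mid [ 0.4285 -0.1819]
top div [0.603  0.1862] 107
```

>>> {"name": "send_rows", "arguments": {"motion": [{"dp":[-0.01,-0.006,-0.01],"rot":[0.019,0.024,0.008],"grip":0.055},{"dp":[0,0,-0.03],"rot":[0,0,0],"grip":0.055},{"dp":[0,0,-0.03],"rot":[0,0,0],"grip":0.055},{"dp":[0,0,-0.012],"rot":[0,0,0],"grip":0.055},{"dp":[0,0,0],"rot":[0,0,0],"grip":0.055}]}}

```text
clock: 38.6
tcp_pos: [0.4264, -0.1844, 0.051]
orientation: [-2.588, 1.778, -0.005]
contact_force: [-0.2, -0.3, 0.7]
grip_width: 0.0547
```

```bash
python3 plan.py .4275 -.183 .006 110.6
```

```text
cur [ 0.4264 -0.1844  0.051 ] yaw -69.0 j7 -1.18 F [-0.2 -0.3  0.7] clk 38.6 | d [ 0.0011  0.0014 -0.045 ] rot [ 0.     0.003 -0.008]
```

>>> {"name": "send_rows", "arguments": {"motion": [{"dp":[0,0.001,-0.012],"rot":[0,0.003,-0.007],"grip":0.055},{"dp":[0,0,-0.015],"rot":[0,0,0],"grip":0.055},{"dp":[0,0,-0.012],"rot":[0,0,0],"grip":0.055},{"dp":[0,0,-0.005],"rot":[0,0,0],"grip":0.055},{"dp":[0,0,0],"rot":[0,0,0],"grip":0.055}]}}

```text
clock: 39.22
tcp_pos: [0.4278, -0.1836, 0.0056]
orientation: [-2.583, 1.787, -0.005]
contact_force: [-0.4, 0.1, -0.7]
grip_width: 0.0551
```

>>> {"name": "send_rows", "arguments": {"motion": [{"dp":[0,0,0],"rot":[0,0,0],"grip":0.0},{"dp":[0,0,0],"rot":[0,0,0],"grip":0.0},{"dp":[0,0,0],"rot":[0,0,0],"grip":0.0},{"dp":[0,0,0],"rot":[0,0,0],"grip":0.0},{"dp":[0,0,0.02],"rot":[0,0,0],"grip":0.0},{"dp":[0,0,0.05],"rot":[0,0,0],"grip":0.0},{"dp":[0,0,0.05],"rot":[0,0,0],"grip":0.0},{"dp":[0,0,0.04],"rot":[0,0,0],"grip":0.0},{"dp":[0,0,0],"rot":[0,0,0],"grip":0.0}]}}

```text
clock: 40.35
tcp_pos: [0.427, -0.1834, 0.1709]
orientation: [-2.583, 1.787, -0.005]
contact_force: [-0.2, -0.5, -0.2]
grip_width: 0.0288
```

```bash
python3 plan.py .645 .2435 .165 -1
```

```text
cur [ 0.427  -0.1834  0.1709] yaw -69.4 j7 -1.07 F [-0.2 -0.5 -0.2] clk 40.4 | d [ 0.218   0.4269 -0.0059] rot [-1.000e-03  3.000e-03  1.193e+00]
```

>>> {"name": "send_rows", "arguments": {"motion": [{"dp":[0.0196,0.0375,0],"rot":[0,0,0.105],"grip":0.0},{"dp":[0.0196,0.0375,0],"rot":[0,0,0.105],"grip":0.0},{"dp":[0.0196,0.0375,0],"rot":[0,0,0.105],"grip":0.0},{"dp":[0.0196,0.0375,0],"rot":[0,0,0.105],"grip":0.0},{"dp":[0.0196,0.0375,0],"rot":[0,0,0.105],"grip":0.0},{"dp":[0.0196,0.0375,0],"rot":[0,0,0.105],"grip":0.0},{"dp":[0.0196,0.0375,0],"rot":[0,0,0.105],"grip":0.0},{"dp":[0.0196,0.0375,0],"rot":[0,0,0.105],"grip":0.0},{"dp":[0.0196,0.0375,0],"rot":[0,0,0.105],"grip":0.0},{"dp":[0.0196,0.0375,0],"rot":[0,0,0.105],"grip":0.0},{"dp":[0.0196,0.0375,0],"rot":[0,0,0.105],"grip":0.0},{"dp":[0,0,0],"rot":[0,0,0],"grip":0.0},{"dp":[0,0,0],"rot":[0,0,0],"grip":0.0}]}}

```text
clock: 41.98
tcp_pos: [0.6371, 0.2385, 0.152]
orientation: [3.131, -0.037, -0.026]
contact_force: [-0.7, -0.2, -0.3]
grip_width: 0.0288
```

```bash
python3 plan.py .644 .2435 .081 -1
```

```text
cur [0.6371 0.2385 0.152 ] yaw -1.4 j7 -0.82 F [-0.7 -0.2 -0.3] clk 42.0 | d [ 0.0069  0.005  -0.071 ] rot [ 0.01  -0.017  0.006]
```

>>> {"name": "send_rows", "arguments": {"motion": [{"dp":[0.005,0.004,0],"rot":[0.01,-0.017,0.006],"grip":0.0},{"dp":[0,0,0],"rot":[0,0,0],"grip":0.0},{"dp":[0,0,-0.02],"rot":[0,0,0],"grip":0.0},{"dp":[0,0,-0.006],"rot":[0,0,0],"grip":0.0},{"dp":[0,0,0],"rot":[0,0,0],"grip":0.0}]}}

```text
clock: 42.6
tcp_pos: [0.6417, 0.2382, 0.1228]
orientation: [3.139, -0.034, -0.001]
contact_force: [-0.6, -0.3, -0.5]
grip_width: 0.0292
```

```bash
python3 plan.py .644 .2435 .081 -1
```

```text
cur [0.6417 0.2382 0.1228] yaw -1.2 j7 -0.84 F [-0.6 -0.3 -0.5] clk 42.6 | d [ 0.0023  0.0053 -0.0418] rot [ 0.003 -0.     0.004]
```

>>> {"name": "send_rows", "arguments": {"motion": [{"dp":[0.002,0.005,-0.006],"rot":[0,0,0.004],"grip":0.0},{"dp":[0,0,-0.01],"rot":[0,0,0],"grip":0.0},{"dp":[0,0,-0.012],"rot":[0,0,0],"grip":0.0},{"dp":[0,0,-0.01],"rot":[0,0,0],"grip":0.0},{"dp":[0,0,-0.003],"rot":[0,0,0],"grip":0.0},{"dp":[0,0,0],"rot":[0,0,0],"grip":0.0}]}}

```text
clock: 43.35
tcp_pos: [0.644, 0.2438, 0.0792]
orientation: [3.139, -0.027, 0.0]
contact_force: [-0.7, -0.1, 3.3]
grip_width: 0.0292
```

>>> {"name": "send_rows", "arguments": {"motion": [{"dp":[0,0,0],"rot":[0,0,0],"grip":0.04},{"dp":[0,0,0],"rot":[0,0,0],"grip":0.04},{"dp":[0,0,0.02],"rot":[0,0,0],"grip":0.04},{"dp":[0,0,0.05],"rot":[0,0,0],"grip":0.04},{"dp":[0,0,0.04],"rot":[0,0,0],"grip":0.055},{"dp":[0.001,-0.042,0],"rot":[0,0,-0.107],"grip":0.055},{"dp":[0.001,-0.042,0],"rot":[0,0,-0.107],"grip":0.055},{"dp":[0.001,-0.042,0],"rot":[0,0,-0.107],"grip":0.055},{"dp":[0.001,-0.042,0],"rot":[0,0,-0.107],"grip":0.055},{"dp":[0.001,-0.042,0],"rot":[0,0,-0.107],"grip":0.055},{"dp":[0.001,-0.042,0],"rot":[0,0,-0.107],"grip":0.055},{"dp":[0.001,-0.042,0],"rot":[0,0,-0.107],"grip":0.055},{"dp":[0.001,-0.042,-0.01],"rot":[0,0,-0.107],"grip":0.055},{"dp":[0.001,-0.042,-0.02],"rot":[0,0,-0.107],"grip":0.055},{"dp":[0.001,-0.042,-0.02],"rot":[0,0,-0.107],"grip":0.055},{"dp":[0,0,0],"rot":[0,0,0],"grip":0.055},{"dp":[0,0,0],"rot":[0,0,0],"grip":0.055}]}}

```text
clock: 45.48
tcp_pos: [0.6575, -0.1826, 0.169]
orientation: [-2.659, 1.659, -0.046]
contact_force: [0.4, 0.3, 0.6]
grip_width: 0.055
```

```bash
python3 plan.py .6557 -.1827 .006 116.6; python3 -W ignore items.py
```

```text
cur [ 0.6575 -0.1826  0.169 ] yaw -63.9 j7 -1.15 F [0.4 0.3 0.6] clk 45.5 | d [-1.80e-03 -1.00e-04 -1.63e-01] rot [0.009 0.028 0.009]
top brush blue [0.6696 0.0841] ang 89.3 lat 0.002
top brush red [0.6155 0.0857] ang 90.3 lat 0.002
top brush green [0.5643 0.0878] ang 89.6 lat 0.001
top box red [ 0.654  -0.1827] sleeve ang -152.8 ends ang 33.0 mid [ 0.6526 -0.1789]
top box green [0.6633 0.2611] sleeve ang 88.3 ends ang 89.5 mid [0.6661 0.2612]
scene brush blue [0.6314 0.1357] ang 89.9 lat 0.001
scene box red [ 0.6587 -0.1875] sleeve ang -154.2 ends ang -153.5 mid [ 0.6563 -0.1821]
scene box green [0.6259 0.3204] sleeve ang 94.9 ends ang 88.5 mid [0.6239 0.3213]
top div [0.6049 0.1864] 113
```

>>> {"name": "send_rows", "arguments": {"motion": [{"dp":[-0.003,-0.003,-0.02],"rot":[0.009,0.028,0.009],"grip":0.055},{"dp":[0,0,-0.04],"rot":[0,0,0],"grip":0.055},{"dp":[0,0,-0.03],"rot":[0,0,0],"grip":0.055},{"dp":[0,0,-0.018],"rot":[0,0,0],"grip":0.055},{"dp":[0,0,0],"rot":[0,0,0],"grip":0.055}]}}

```text
clock: 46.3
tcp_pos: [0.6532, -0.183, 0.054]
orientation: [2.677, -1.641, -0.01]
contact_force: [-0.6, -0.3, -0.1]
grip_width: 0.0549
```

```bash
python3 plan.py .6557 -.1827 .006 116.6
```

```text
cur [ 0.6532 -0.183   0.054 ] yaw -63.0 j7 -1.18 F [-0.6 -0.3 -0.1] clk 46.3 | d [ 0.0025  0.0003 -0.048 ] rot [-0.002 -0.006 -0.007]
```

>>> {"name": "send_rows", "arguments": {"motion": [{"dp":[0.002,0,-0.014],"rot":[-0.002,-0.006,-0.006],"grip":0.055},{"dp":[0,0,-0.015],"rot":[0,0,0],"grip":0.055},{"dp":[0,0,-0.012],"rot":[0,0,0],"grip":0.055},{"dp":[0,0,-0.005],"rot":[0,0,0],"grip":0.055},{"dp":[0,0,0],"rot":[0,0,0],"grip":0.055}]}}

```text
clock: 46.92
tcp_pos: [0.657, -0.1832, 0.0071]
orientation: [-2.673, 1.65, -0.006]
contact_force: [-0.1, -0.2, 0.1]
grip_width: 0.0551
```

>>> {"name": "send_rows", "arguments": {"motion": [{"dp":[0,0,-0.001],"rot":[0,0,0],"grip":0.0},{"dp":[0,0,0],"rot":[0,0,0],"grip":0.0},{"dp":[0,0,0],"rot":[0,0,0],"grip":0.0},{"dp":[0,0,0],"rot":[0,0,0],"grip":0.0},{"dp":[0,0,0.02],"rot":[0,0,0],"grip":0.0},{"dp":[0,0,0.05],"rot":[0,0,0],"grip":0.0},{"dp":[0,0,0.06],"rot":[0,0,0],"grip":0.0},{"dp":[0,0,0.05],"rot":[0,0,0],"grip":0.0},{"dp":[0,0,0],"rot":[0,0,0],"grip":0.0}]}}

```text
clock: 48.05
tcp_pos: [0.6575, -0.1828, 0.1987]
orientation: [-2.671, 1.648, -0.014]
contact_force: [-0.3, 0.1, -0.3]
grip_width: 0.0292
```

```bash
python3 plan.py .559 .2435 .165 -1
```

```text
cur [ 0.6575 -0.1828  0.1987] yaw -63.3 j7 -1.12 F [-0.3  0.1 -0.3] clk 48.0 | d [-0.0985  0.4263 -0.0337] rot [-0.003  0.009  1.088]
```

>>> {"name": "send_rows", "arguments": {"motion": [{"dp":[-0.009,0.0375,0],"rot":[0,0.001,0.096],"grip":0.0},{"dp":[-0.009,0.0375,0],"rot":[0,0.001,0.096],"grip":0.0},{"dp":[-0.009,0.0375,0],"rot":[0,0.001,0.096],"grip":0.0},{"dp":[-0.009,0.0375,0],"rot":[0,0.001,0.096],"grip":0.0},{"dp":[-0.009,0.0375,0],"rot":[0,0.001,0.096],"grip":0.0},{"dp":[-0.009,0.0375,0],"rot":[0,0.001,0.096],"grip":0.0},{"dp":[-0.009,0.0375,0],"rot":[0,0.001,0.096],"grip":0.0},{"dp":[-0.009,0.0375,0],"rot":[0,0.001,0.096],"grip":0.0},{"dp":[-0.009,0.0375,0],"rot":[0,0.001,0.096],"grip":0.0},{"dp":[-0.009,0.0375,0],"rot":[0,0.001,0.096],"grip":0.0},{"dp":[-0.009,0.0375,0],"rot":[0,0.001,0.096],"grip":0.0},{"dp":[0,0,0],"rot":[0,0,0],"grip":0.0},{"dp":[0,0,0],"rot":[0,0,0],"grip":0.0}]}}

```text
clock: 49.68
tcp_pos: [0.5456, 0.2543, 0.2003]
orientation: [-3.139, -0.029, 0.003]
contact_force: [-0.3, -0.8, -0.3]
grip_width: 0.0291
```

```bash
python3 plan.py .559 .2435 .081 -1
```

```text
cur [0.5456 0.2543 0.2003] yaw 1.0 j7 -0.86 F [-0.3 -0.8 -0.3] clk 49.7 | d [ 0.0134 -0.0108 -0.1193] rot [-0.003 -0.002 -0.036]
```

>>> {"name": "send_rows", "arguments": {"motion": [{"dp":[0.012,-0.009,-0.01],"rot":[-0.003,-0.002,-0.034],"grip":0.0},{"dp":[0,0,-0.02],"rot":[0,0,0],"grip":0.0},{"dp":[0,0,-0.025],"rot":[0,0,0],"grip":0.0},{"dp":[0,0,-0.015],"rot":[0,0,0],"grip":0.0},{"dp":[0,0,0],"rot":[0,0,0],"grip":0.0}]}}

```text
clock: 50.3
tcp_pos: [0.5593, 0.239, 0.1234]
orientation: [3.137, -0.04, -0.003]
contact_force: [0.1, -0.6, 0.1]
grip_width: 0.0293
```

```bash
python3 plan.py .559 .2435 .081 -1
```

```text
cur [0.5593 0.239  0.1234] yaw -1.5 j7 -0.93 F [ 0.1 -0.6  0.1] clk 50.3 | d [-0.0003  0.0045 -0.0424] rot [ 0.004 -0.002  0.008]
```

>>> {"name": "send_rows", "arguments": {"motion": [{"dp":[0,0.0045,-0.006],"rot":[0,0,0.007],"grip":0.0},{"dp":[0,0,-0.01],"rot":[0,0,0],"grip":0.0},{"dp":[0,0,-0.012],"rot":[0,0,0],"grip":0.0},{"dp":[0,0,-0.01],"rot":[0,0,0],"grip":0.0},{"dp":[0,0,-0.002],"rot":[0,0,0],"grip":0.0},{"dp":[0,0,0],"rot":[0,0,0],"grip":0.0}]}}

```text
clock: 51.05
tcp_pos: [0.56, 0.2445, 0.0819]
orientation: [3.138, -0.028, -0.0]
contact_force: [0.1, -0.1, -0.9]
grip_width: 0.0292
```

>>> {"name": "send_rows", "arguments": {"motion": [{"dp":[0,0,-0.002],"rot":[0,0,0],"grip":0.0},{"dp":[0,0,0],"rot":[0,0,0],"grip":0.04},{"dp":[0,0,0],"rot":[0,0,0],"grip":0.04},{"dp":[0,0,0.02],"rot":[0,0,0],"grip":0.04},{"dp":[0,0,0.05],"rot":[0,0,0],"grip":0.035},{"dp":[0,0,0.05],"rot":[0,0,0],"grip":0.035},{"dp":[-0.024,-0.022,0.01],"rot":[0,0,0],"grip":0.035},{"dp":[-0.024,-0.022,0],"rot":[0,0,0],"grip":0.035},{"dp":[-0.024,-0.022,0],"rot":[0,0,0],"grip":0.035},{"dp":[-0.02,-0.022,0],"rot":[0,0,0],"grip":0.035},{"dp":[0,0,0],"rot":[0,0,0],"grip":0.035}]}}

```text
clock: 52.42
tcp_pos: [0.4669, 0.1578, 0.2261]
orientation: [-3.141, 0.024, -0.02]
contact_force: [1.0, -0.1, -0.3]
grip_width: 0.0348
```

```bash
python3 plan.py .464 .149 .072 -1; python3 -W ignore items.py; python3 -c "
from m import *
a=grab('top')['img'][70:190,160:300];b=grab('scene')['img'][90:270,240:420]
cv2.imwrite('pics/p8.png',np.hstack([cv2.resize(a,(467,400),interpolation=cv2.INTER_CUBIC),cv2.resize(b,(400,400),interpolation=cv2.INTER_CUBIC)])[:,-800:,::-1])"
```

```text
cur [0.4669 0.1578 0.2261] yaw -0.9 j7 -0.71 F [ 1.  -0.1 -0.3] clk 52.4 | d [-0.0029 -0.0088 -0.1541] rot [-0.     0.013 -0.002]
top brush blue [0.6695 0.0846] ang 89.1 lat 0.002
top brush red [0.6156 0.0856] ang 90.0 lat 0.001
top brush green [0.5642 0.0881] ang 89.8 lat 0.001
scene brush red [0.5254 0.14  ] ang 90.0 lat -0.051
scene brush blue [0.6313 0.1353] ang 90.0 lat 0.001
scene box red [0.5347 0.3191] sleeve ang 97.0 ends ang 90.6 mid [0.5331 0.3209]
scene box green [0.6259 0.3203] sleeve ang 94.4 ends ang 88.6 mid [0.6241 0.3215]
top div [0.6461 0.1857] 52
```

View pics/p8.png

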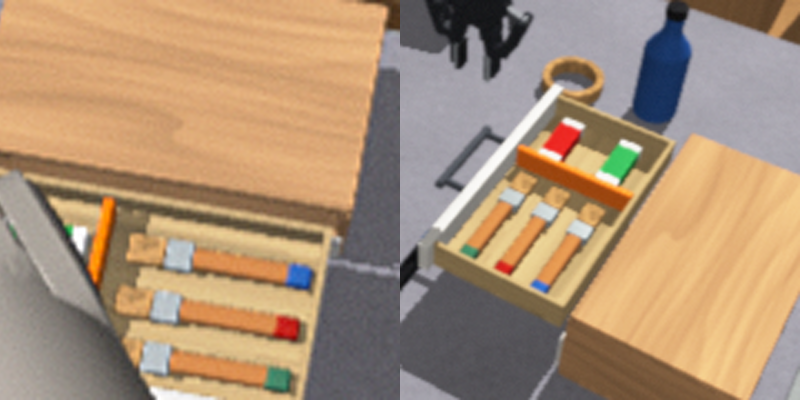

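>>> {"name": "send_rows", "arguments": {"motion": [{"dp":[-0.003,-0.008,-0.03],"rot":[0,0.013,0],"grip":0.035},{"dp":[0,0,-0.04],"rot":[0,0,0],"grip":0.035},{"dp":[0,0,-0.02],"rot":[0,0,0],"grip":0.035},{"dp":[0,0,0],"rot":[0,0,0],"grip":0.035}]}}

```text
clock: 53.22
tcp_pos: [0.4666, 0.1547, 0.1329]
orientation: [-3.135, 0.017, 0.003]
contact_force: [-0.4, 0.4, -0.0]
grip_width: 0.0351
```

```bash
python3 plan.py .464 .149 .072 -1
```

```text
cur [0.4666 0.1547 0.1329] yaw -0.6 j7 -0.81 F [-0.4  0.4 -0. ] clk 53.2 | d [-0.0026 -0.0057 -0.0609] rot [-0.006 -0.002 -0.007]
```

>>> {"name": "send_rows", "arguments": {"motion": [{"dp":[-0.003,-0.005,-0.012],"rot":[-0.006,0,-0.006],"grip":0.035},{"dp":[0,0,-0.015],"rot":[0,0,0],"grip":0.035},{"dp":[0,0,-0.015],"rot":[0,0,0],"grip":0.035},{"dp":[0,0,-0.012],"rot":[0,0,0],"grip":0.035},{"dp":[0,0,-0.003],"rot":[0,0,0],"grip":0.035},{"dp":[0,0,0],"rot":[0,0,0],"grip":0.035}]}}

```text
clock: 53.98
tcp_pos: [0.4648, 0.1505, 0.0736]
orientation: [-3.141, 0.026, -0.001]
contact_force: [-0.1, 0.9, 0.2]
grip_width: 0.0348
```

>>> {"name": "send_rows", "arguments": {"motion": [{"dp":[0,0,0],"rot":[0,0,0],"grip":0.0},{"dp":[0,0,0],"rot":[0,0,0],"grip":0.0},{"dp":[0,0,0],"rot":[0,0,0],"grip":0.0},{"dp":[0.005,0,0],"rot":[0,0,0],"grip":0.0},{"dp":[0.01,0,0],"rot":[0,0,0],"grip":0.0},{"dp":[0.015,0,0],"rot":[0,0,0],"grip":0.0},{"dp":[0.015,-0.0003,0],"rot":[0,0,0],"grip":0.0},{"dp":[0.015,-0.0003,0],"rot":[0,0,0],"grip":0.0},{"dp":[0.015,-0.0003,0],"rot":[0,0,0],"grip":0.0},{"dp":[0.015,-0.0003,0],"rot":[0,0,0],"grip":0.0},{"dp":[0.015,-0.0003,0],"rot":[0,0,0],"grip":0.0},{"dp":[0.015,-0.0003,0],"rot":[0,0,0],"grip":0.0},{"dp":[0.015,-0.0003,0],"rot":[0,0,0],"grip":0.0},{"dp":[0.012,-0.0003,0],"rot":[0,0,0],"grip":0.0},{"dp":[0.008,0,0],"rot":[0,0,0],"grip":0.0},{"dp":[0.004,0,0],"rot":[0,0,0],"grip":0.0},{"dp":[0,0,0],"rot":[0,0,0],"grip":0.0}]}}

```text
clock: 56.1
tcp_pos: [0.6362, 0.1473, 0.0742]
orientation: [-3.141, 0.029, -0.003]
contact_force: [1.4, -0.7, -0.4]
grip_width: 0.0104
```

>>> {"name": "send_rows", "arguments": {"motion": [{"dp":[0.005,0,0],"rot":[0,0,0],"grip":0.0},{"dp":[0.006,0,0],"rot":[0,0,0],"grip":0.0},{"dp":[0.005,0,0],"rot":[0,0,0],"grip":0.0},{"dp":[0.004,0,0],"rot":[0,0,0],"grip":0.0},{"dp":[0.004,0,0],"rot":[0,0,0],"grip":0.0},{"dp":[0.004,0,0],"rot":[0,0,0],"grip":0.0}]}}

```text
clock: 56.85
tcp_pos: [0.6527, 0.1469, 0.074]
orientation: [3.133, -0.024, -0.036]
contact_force: [-16.8, -3.7, 12.9]
grip_width: 0.0105
```

>>> {"name": "send_rows", "arguments": {"motion": [{"dp":[0.003,0,0],"rot":[0,0,0],"grip":0.0},{"dp":[0,0,0],"rot":[0,0,0],"grip":0.032},{"dp":[0,0,0],"rot":[0,0,0],"grip":0.032},{"dp":[-0.002,0,0.015],"rot":[0,0,0],"grip":0.032},{"dp":[0,0,0.03],"rot":[0,0,0],"grip":0.032},{"dp":[0,0,0.05],"rot":[0,0,0],"grip":0.032},{"dp":[-0.03,-0.03,0.05],"rot":[0,0,0],"grip":0.032},{"dp":[-0.03,-0.05,0.01],"rot":[0,0,0],"grip":0.032},{"dp":[-0.03,-0.05,0],"rot":[0,0,0],"grip":0.032},{"dp":[-0.02,-0.05,0],"rot":[0,0,0],"grip":0.032},{"dp":[0,-0.05,0],"rot":[0,0,0],"grip":0.032},{"dp":[0,-0.05,0],"rot":[0,0,0],"grip":0.032},{"dp":[0,0,0],"rot":[0,0,0],"grip":0.032},{"dp":[0,0,0],"rot":[0,0,0],"grip":0.032}]}}

```text
clock: 58.6
tcp_pos: [0.5436, -0.1369, 0.2435]
orientation: [3.13, -0.021, -0.011]
contact_force: [-0.4, 0.8, 0.1]
grip_width: 0.0318
```

```bash
python3 plan.py .6 0 .2 -1; python3 -c "
from m import *
f=grab('top');a=f['img'][40:190,150:300]
b=grab('scene')['img'][110:290,260:440]
cv2.imwrite('pics/p9.png',np.hstack([cv2.resize(x,(400,400),interpolation=cv2.INTER_CUBIC) for x in(a,b)])[...,::-1])"
```

```text
cur [ 0.5436 -0.1369  0.2435] yaw -0.8 j7 -0.14 F [-0.4  0.8  0.1] clk 58.6 | d [ 0.0564  0.1369 -0.0435] rot [ 0.011 -0.007 -0.004]
```

View pics/p9.png

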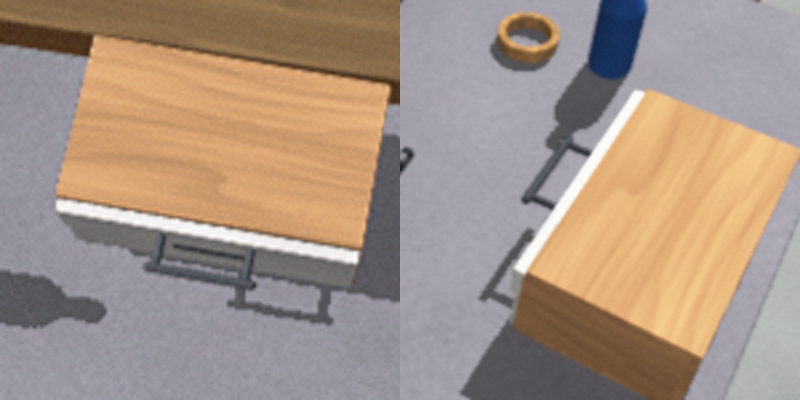

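```bash
python3 -c "
from bench import hand_in
print(hand_in())"
```

```text
the job is handed in; nothing more can be done
None
```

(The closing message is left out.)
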